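Fetch the objective from behind the stain bottles

TASK

The microscope objective on the storage tray is hemmed in by three stain bottles: first stand all three bottles together on the sea-green side mat, then lift the objective out and stand it upright in the middle of the white lens cup, and only then put every bottle back in the middle of the pad that matches its cap. Keep the bottles upright all the while, and leave the slide box where it is.

Things in the scene. Friction and masses are not known exactly. Their poses are not given: they have to be found in the camera images.
- bottle_red: amber glass stain bottle with a red screw cap and a red stripe on its white label: body 44 mm in diameter up to 64 mm, shoulder narrowing to a 24 mm neck, cap 30 mm in diameter from 80 to 112 mm high (its top), about 140 g. Origin at the centre of its underside, z up along the bottle. Pick it up by the cap from above. At the start it stands in the middle of the red pad.
- bottle_yellow: amber glass stain bottle with a yellow screw cap and a yellow stripe on its white label: body 44 mm in diameter up to 64 mm, shoulder narrowing to a 24 mm neck, cap 30 mm in diameter from 80 to 112 mm high (its top), about 140 g. Origin at the centre of its underside, z up along the bottle. Pick it up by the cap from above. At the start it stands in the middle of the yellow pad.
- bottle_blue: amber glass stain bottle with a blue screw cap and a blue stripe on its white label: body 44 mm in diameter up to 64 mm, shoulder narrowing to a 24 mm neck, cap 30 mm in diameter from 80 to 112 mm high (its top), about 140 g. Origin at the centre of its underside, z up along the bottle. Pick it up by the cap from above. At the start it stands in the middle of the blue pad.
- pad_red: flat round red pad, 64 mm in diameter and 3 mm thick, fixed on the grey storage tray, home of the red-capped bottle. Origin at the centre of its underside, which is 6 mm above the bench; its top is 9 mm above the bench. The three pads lie 54 mm (centre to centre) from the objective, to its left, right and front as the tray lies; which colour is where changes.
- pad_yellow: flat round yellow pad, 64 mm in diameter and 3 mm thick, fixed on the grey storage tray, home of the yellow-capped bottle. Origin at the centre of its underside, which is 6 mm above the bench; its top is 9 mm above the bench. The three pads lie 54 mm (centre to centre) from the objective, to its left, right and front as the tray lies; which colour is where changes.
- pad_blue: flat round blue pad, 64 mm in diameter and 3 mm thick, fixed on the grey storage tray, home of the blue-capped bottle. Origin at the centre of its underside, which is 6 mm above the bench; its top is 9 mm above the bench. The three pads lie 54 mm (centre to centre) from the objective, to its left, right and front as the tray lies; which colour is where changes.
- objective: chromed microscope objective standing upright on the grey storage tray (6 mm thick, 165 x 200 mm) amid the three taller bottles: barrel 32 mm in diameter from 5 to 44 mm high, then a cone to the small lens at its top, 57 mm high; foot 26 mm in diameter; about 150 g. Origin at the centre of its underside, z up. There is no room for a gripper around it while the bottles stand there.
- mat: flat sea-green rectangular side mat, fixed on the bench, 280 mm long (its x axis) by 125 mm wide (its y axis), 4 mm thick. Origin at the centre of its underside, on the bench; its top is 4 mm above the bench.
- cup: low round white lens cup with a black floor, fixed on the bench: 80 mm outside diameter, 64 mm inside, floor 8 mm and rim 12 mm above the bench. Origin at the centre of its underside, on the bench.
- slide_box: closed slide box, green with a white lid, 84 x 58 mm and 32 mm high, loose, to be left alone. Origin at the centre of its underside.
There are look-alikes about, which are no part of the job. There is more than one size of the objective; the job needs the smaller.

How it is judged:
By the outcome, as a careful person would: the job done as asked, in the order asked, and still so for the second after the job is handed in, with the robot touching nothing.
It also fails if it takes over 141 s, if anything falls off the work surface, if the arm or the gripper's body presses on something with over 40 N, if the wrist force passes 120 N, or if a joint passes its speed limit or range.

ROBOT

A 6-joint arm with a two-finger parallel gripper is mounted at the origin on the work surface. World frame = base frame: x ahead of the robot, y to its left, z up, the work surface at z = 0. Lengths are in m, angles in rad, forces in N, time in s.
With the tool pointing down it reaches from about 0.35 to 0.775 m from the base axis. Payload 5.5 kg.
Tool frame: the origin (TCP) lies between the finger pads; the fingertips stand 11 mm ahead of it and the grasp point (between the pads) lies 8 mm behind it (tips_ahead is the distance from the TCP to the fingertips, in m); z points along the fingers, y is the line along which they close (so a half turn about z gives the same grasp; the last joint's range is limited). The gripper opens to 85 mm and grips with 20 to 120 N. Pads are 22 mm wide; open, the fingers measure 114 mm over their backs; the gripper's body (76 mm by 85 mm) begins 54 mm behind the grasp point. The pads swing forward as they close: fully open they stand 13 mm farther back than shut.
Start: joints at [1.204, 0.313, 0.046, 1.304, 0, 1.431], TCP at [0.129, 0.56, 0.242] pointing down, gripper open.
Joint ranges: [-2.76, 2.76], [-0.86, 1.69], [-1.03, 1.26], [-2.2, 2.34], [-1.47, 1.5], [-3.14, 3.14]. Speed limits (rad/s): [2.57, 2.57, 3.14, 3.14, 3.14, 3.14].

INTERFACE

Orientations are given as a unit quaternion [w, x, y, z].
In Python, from workcell import * gives the robot as it stands. The module is installed in compiled form; this text tells all that it offers.
- The arm moves only by the tool jog_arm, never from a script. Its argument "moves" is a list of rows, each an object with "fingers": the closure, from 0 (fully open) to 1 (shut); "slide": the shift along the tool's x, y, z in mm, a list of three; "angular": the turn, a rotation vector about the tool's x, y, z in degrees, a list of three. A call has 1 to 10 rows; each row is the pose to reach, as a shift and turn from the pose commanded when the call began, along the tool's axes at that moment; what a row does not reach only later rows make up. A row lasts 1/12 s, in which the tool goes at most 41.7 mm and 7.16 degrees, less where a joint would pass 70% of its speed; a pose out of reach is approached as far as the arm can. A call with a gripper value outside its range is refused whole. The fingers move at their own pace and stop on an object; "squeeze" is the grip in N (left out, the last holds). Time passes only in rows, so rows that repeat a pose let the fingers close. It gives the time, the measured TCP pose, the force, the opening and the grip force at its end, in the units of the state.
- get_state(): the state, without advancing time (a new reading comes with each control period).
- read_camera(name): name is "scene" or "side" or "wrist"; returns a dict with "color" (480x640x3 uint8, red, green, blue), "fovy" (degrees; the focal length in pixels is half the picture's height over the tangent of half this angle, whatever the lens; pixels are square), "cx", "cy" (the principal point, pixels), "D" ([k1, k2, p1, p2, k3] as OpenCV has them; the pictures are not rectified), "world_from_camera" (4x4, takes a point from camera to world coordinates); the wrist camera has in their place "tool_from_camera" (4x4, takes a point from camera to tool coordinates, whose origin is the TCP and whose axes are the flange's). Camera axes: x right, y down, z forward; pixel columns grow to the right and rows downward; lengths in m; the calibration is good to about 2 mm. A picture is of the moment at which its call begins: read the wrist's pose just before it. There is no depth.
- hand_in(): hands the job in; it is judged then, once.
Trained networks look in a picture, given as the dict that the camera call returned (one of the last four; its "shot" number tells which), for a name from the list of things; names that differ only in an ending like _2 or _b are one class to them, and where a whole thing is asked for, a point or a joint stands for the part that bears it (a point fixed in the world has none). Each returns a list of dicts, best first, with "p" (0 to 1); they miss things now and then, are a little off and sometimes report something else, mostly with a low value. They report only what shows in the picture. A call takes as long as a camera call. They do not tell look-alikes from the thing itself.
- look_for(target, picture): "point" ([column, row] in pixels, amid what is visible of it).
- tip_of(target, picture): "point" ([column, row] in pixels: a listed point, or the origin of a listed thing).
The state is a dict: "clock": time; "joint_pos": joint angles; "qvel": joint speeds; "tau": joint torques, N m; "tcp_pos": TCP position; "orientation": TCP orientation; "wrist_force": force on the tool from outside, world axes, zero at the start; "ft_torque": the same for the moment, N m; "finger_gap": finger opening in m; "grip_force": force on a finger pad.
Only numpy, scipy, OpenCV 4.12 (cv2) and the standard library are available. Lean on these libraries where they do the work, as an engineer would, in place of code of your own. Each camera call takes 0.05 s, during which the arm holds its last target. There are 200 camera calls.

## Working session

There is one attempt and no reset: what is moved stays moved. The work goes in short steps, Python scripts to look and compute and a tool call to move; the robot and the scene stay as the last step left them, time stands still between calls to the robot, and variables do not carry over. Pictures are saved under pics/ and viewed, at most 14 in all, crops included, and the job is handed in when it is done.

Besides the shell and the picture viewer there is one more tool, called after "Emit:" as a command line: name --argument value ..., lists and objects as JSON in quotes. jog_arm: Moves the arm, as the interface text tells. Its arguments: {"type":"object","properties":{"moves":{"type":"array","items":{"type":"object","properties":{"fingers":{"type":"number"},"slide":{"type":"array","items":{"type":"number"}},"angular":{"type":"array","items":{"type":"number"}}}}},"squeeze":{"type":"number"}},"required":["moves"]}

```bash
mkdir -p pics; cat > h.py <<'E'
from workcell import *
import numpy as np, cv2
from scipy.spatial.transform import Rotation as R
def K(p):
    f=240/np.tan(np.radians(p["fovy"])/2); return np.array([[f,0,p["cx"]],[0,f,p["cy"]],[0,0,1.]])
def Rq(q): return R.from_quat([q[1],q[2],q[3],q[0]]).as_matrix()
def cam(name):
    s=get_state(); p=read_camera(name)
    if "world_from_camera" in p: p["T"]=np.array(p["world_from_camera"])
    else:
        T=np.eye(4); T[:3,:3]=Rq(s["orientation"]); T[:3,3]=s["tcp_pos"]; p["T"]=T@np.array(p["tool_from_camera"])
    return p
def px2w(p,uv,z):
    n=cv2.undistortPoints(np.array([[uv]],float),K(p),np.array(p["D"],float))[0,0]
    d=p["T"][:3,:3]@np.array([n[0],n[1],1]); o=p["T"][:3,3]
    return (o+d*(z-o[2])/d[2])
def w2px(p,X):
    Ti=np.linalg.inv(p["T"]); c=np.atleast_2d(X)@Ti[:3,:3].T+Ti[:3,3]
    return cv2.projectPoints(c,np.zeros(3),np.zeros(3),K(p),np.array(p["D"],float))[0][:,0]
def save(p,n): cv2.imwrite("pics/"+n,p["color"][:,:,::-1])
E
python3 - <<'E'
from h import *
np.set_printoptions(precision=3,suppress=True)
s=get_state(); print(s["clock"],s["tcp_pos"],Rq(s["orientation"]),s["finger_gap"])
for n in ("scene","side"):
    p=cam(n); save(p,n+"0.png"); print(n,p["T"][:3,3])
    for t in ("bottle_red","bottle_yellow","bottle_blue","pad_red","pad_yellow","pad_blue","objective","mat","cup","slide_box"):
        print(t,[(np.round(d["point"]),round(d["p"],2),px2w(p,d["point"],{"mat":.004,"cup":0}.get(t,.006))[:2]) for d in tip_of(t,p)][:4])
E
```

```text
0.0 [0.129 0.56  0.241] [[-0.974  0.225 -0.001]
 [ 0.225  0.974 -0.002]
 [ 0.    -0.002 -1.   ]] 0.08572184986267166
scene [0.917 0.56  1.09 ]
bottle_red [(array([283., 177.]), 0.96, array([ 0.513, -0.265])), (array([271., 203.]), 0.55, array([ 0.573, -0.212])), (array([255., 170.]), 0.32, array([ 0.558, -0.316])), (array([267., 186.]), 0.24, array([ 0.558, -0.259]))]
bottle_yellow [(array([255., 171.]), 0.79, array([ 0.56 , -0.313]))]
bottle_blue [(array([270., 200.]), 0.86, array([ 0.571, -0.221]))]
pad_red [(array([284., 173.]), 0.56, array([ 0.506, -0.273]))]
pad_yellow [(array([256., 168.]), 0.68, array([ 0.555, -0.32 ]))]
pad_blue [(array([269., 202.]), 0.51, array([ 0.575, -0.215]))]
objective [(array([220., 146.]), 0.67, array([ 0.595, -0.424])), (array([265., 184.]), 0.52, array([ 0.558, -0.266]))]
mat [(array([412., 362.]), 0.59, array([0.524, 0.258]))]
cup [(array([291., 298.]), 0.93, array([0.652, 0.019])), (array([284., 178.]), 0.58, array([ 0.509, -0.265]))]
slide_box [(array([360., 250.]), 0.94, array([ 0.472, -0.003]))]
side [ 0.536 -0.584  0.705]
bottle_red [(array([
[... 183 characters left out ...]
ray([339., 325.]), 0.93, array([ 0.575, -0.203]))]
pad_red [(array([303., 354.]), 0.55, array([ 0.513, -0.258]))]
pad_yellow [(array([331., 391.]), 0.75, array([ 0.559, -0.321])), (array([284., 244.]), 0.61, array([ 0.47, -0.02]))]
pad_blue [(array([338., 328.]), 0.6, array([ 0.573, -0.209])), (array([333., 390.]), 0.48, array([ 0.562, -0.318]))]
objective [(array([353., 467.]), 0.92, array([ 0.589, -0.432])), (array([332., 358.]), 0.65, array([ 0.562, -0.264]))]
mat [(array([308., 160.]), 0.87, array([0.516, 0.24 ]))]
cup [(array([371., 232.]), 0.87, array([0.649, 0.019]))]
slide_box [(array([282., 245.]), 0.87, array([ 0.467, -0.023])), (array([330., 389.]), 0.25, array([ 0.559, -0.316]))]
```

```bash
python3 - <<'E'
from h import *
p=cam("wrist"); save(p,"wrist0.png"); print(p["tool_from_camera"],p["T"][:3,3])
E
```

```text
[[ 2.76948529e-04 -9.51096969e-01 -3.08892341e-01  7.95797831e-02]
 [ 9.99999905e-01  1.59603110e-04  4.05158860e-04  5.23073786e-04]
 [-3.36045185e-04 -3.08892424e-01  9.51096923e-01 -1.31176435e-01]
 [ 0.00000000e+00  0.00000000e+00  0.00000000e+00  1.00000000e+00]] [0.05188568 0.57869474 0.37350547]
```

View pics/scene0.png

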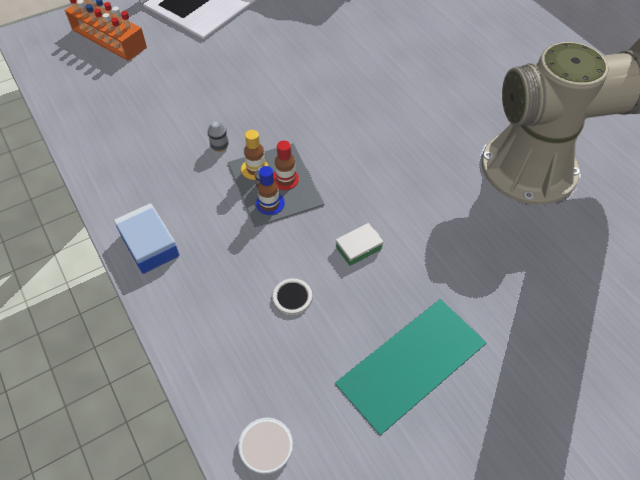

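View pics/side0.png

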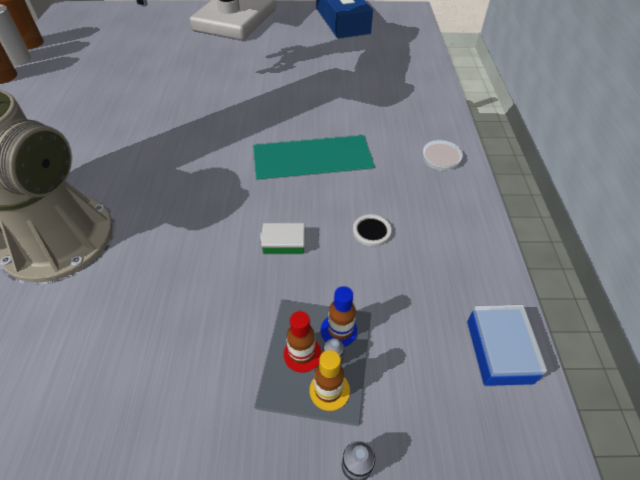

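The smaller objective is the one hemmed in by the bottles, scene (261,177) / side (333,348). The larger one stands alone at scene (218,137) / side (358,460). I'll confirm that in a crop from the wrist camera. The black-floored cup is at scene (292,297), and the pink-floored dish at (266,445) is a decoy. First I go over the mat.

```bash
cat >> h.py <<'E'
def go(*T):
    s=get_state(); a=np.array(s["tcp_pos"]); M=Rq(s["orientation"])
    for t in T: print("slide",np.round(M.T@(np.array(t)-a)*1000,1))
    z=M[:,1]; print("tcp",np.round(a,4),"yaxis",np.round(z,3),"clock",s["clock"],"gap",round(s["finger_gap"],4),"F",np.round(s["wrist_force"],1),s["grip_force"])
E
python3 - <<'E'
from h import *
go((.48,.22,.35),(.48,-.26,.35))
E
```

```text
slide [-418.2 -252.7 -107.7]
slide [-526.2 -720.4 -107.8]
tcp [0.1293 0.5603 0.2423] yaxis [0.225 0.974 0.   ] clock 1.15 gap 0.0848 F [-0.2 -0.6 -0.9] 0.0
```

Emit:
jog_arm --moves '[{"slide": [-418, -253, -108]}, {"slide": [-418, -253, -108]}, {"slide": [-418, -253, -108]}, {"slide": [-418, -253, -108]}, {"slide": [-418, -253, -108]}, {"slide": [-418, -253, -108]}, {"slide": [-418, -253, -108]}, {"slide": [-418, -253, -108]}, {"slide": [-418, -253, -108]}, {"slide": [-418, -253, -108]}]'

```text
schema error: expected keys fingers, slide, angular
```

Emit:
jog_arm --moves '[{"slide": [-108, -468, 0]}, {"slide": [-108, -468, 0]}, {"slide": [-108, -468, 0]}, {"slide": [-108, -468, 0]}, {"slide": [-108, -468, 0]}, {"slide": [-108, -468, 0]}, {"slide": [-108, -468, 0]}, {"slide": [-108, -468, 0]}, {"slide": [-108, -468, 0]}, {"slide": [-108, -468, 0]}]'

```text
schema error: expected keys fingers, slide, angular
```

Emit:
jog_arm --moves '[{"fingers": 0, "angular": [0, 0, 0], "slide": [-418, -253, -108]}, {"fingers": 0, "angular": [0, 0, 0], "slide": [-418, -253, -108]}, {"fingers": 0, "angular": [0, 0, 0], "slide": [-418, -253, -108]}, {"fingers": 0, "angular": [0, 0, 0], "slide": [-418, -253, -108]}, {"fingers": 0, "angular": [0, 0, 0], "slide": [-418, -253, -108]}, {"fingers": 0, "angular": [0, 0, 0], "slide": [-418, -253, -108]}, {"fingers": 0, "angular": [0, 0, 0], "slide": [-418, -253, -108]}, {"fingers": 0, "angular": [0, 0, 0], "slide": [-418, -253, -108]}, {"fingers": 0, "angular": [0, 0, 0], "slide": [-418, -253, -108]}, {"fingers": 0, "angular": [0, 0, 0], "slide": [-418, -253, -108]}]' --squeeze 40

```text
clock: 1.98
tcp_pos: [0.4221, 0.2751, 0.333]
orientation: [0.0, 0.113, 0.994, 0.0]
wrist_force: [0.2, 1.1, -0.4]
finger_gap: 0.0854
grip_force: 0.0
```

```bash
python3 - <<'E'
from h import *
p=cam("wrist"); save(p,"wmat.png")
for t,z in (("mat",.004),("cup",0),("slide_box",0)):
    print(t,[(np.round(d["point"]),round(d["p"],2),px2w(p,d["point"],z)[:2]) for d in tip_of(t,p)][:3])
hsv=cv2.cvtColor(p["color"],cv2.COLOR_RGB2HSV)
m=cv2.inRange(hsv,(75,90,40),(92,255,255))
c=max(cv2.findContours(m,0,2)[0],key=cv2.contourArea); b=cv2.boxPoints(cv2.minAreaRect(c)); 
W=np.array([px2w(p,q,.004)[:2] for q in b]); print(b,W,W.mean(0))
go((.48,.22,.35),(.48,-.26,.35))
E
```

```text
mat []
cup []
slide_box [(array([121., 269.]), 0.93, array([ 0.46745603, -0.01572704]))]
[[236.4483  187.62067]
 [326.10345 151.7586 ]
 [398.0345  331.58618]
 [308.37933 367.44824]] [[0.39420781 0.17635546]
 [0.37645575 0.29812248]
 [0.65011982 0.34542809]
 [0.68119812 0.20279963]] [0.52549538 0.25567642]
slide [-69.4 -41.2 -17.8]
slide [-178.8 -508.5  -18. ]
tcp [0.4218 0.2759 0.3322] yaxis [0.228 0.974 0.   ] clock 2.1833 gap 0.0856 F [ 0.2  0.3 -0.4] 0.0
```

Emit:
jog_arm --moves '[{"fingers": 0, "angular": [0, 0, 0], "slide": [-179, -508, -18]}, {"fingers": 0, "angular": [0, 0, 0], "slide": [-179, -508, -18]}, {"fingers": 0, "angular": [0, 0, 0], "slide": [-179, -508, -18]}, {"fingers": 0, "angular": [0, 0, 0], "slide": [-179, -508, -18]}, {"fingers": 0, "angular": [0, 0, 0], "slide": [-179, -508, -18]}, {"fingers": 0, "angular": [0, 0, 0], "slide": [-179, -508, -18]}, {"fingers": 0, "angular": [0, 0, 0], "slide": [-179, -508, -18]}, {"fingers": 0, "angular": [0, 0, 0], "slide": [-179, -508, -18]}, {"fingers": 0, "angular": [0, 0, 0], "slide": [-179, -508, -18]}, {"fingers": 0, "angular": [0, 0, 0], "slide": [-179, -508, -18]}]'

```text
clock: 3.02
tcp_pos: [0.4673, -0.137, 0.3461]
orientation: [-0.0, 0.112, 0.994, 0.0]
wrist_force: [1.5, -0.1, -0.1]
finger_gap: 0.0856
grip_force: 0.0
```

```bash
python3 - <<'E'
from h import *
p=cam("wrist"); 
for t,z in (("bottle_red",.009),("bottle_yellow",.009),("bottle_blue",.009),("objective",.006),("cup",0)):
    print(t,[(np.round(d["point"]),round(d["p"],2),px2w(p,d["point"],z)[:2]) for d in tip_of(t,p)][:3])
hsv=cv2.cvtColor(p["color"],cv2.COLOR_RGB2HSV)
# caps: top-disc centre by colour blobs
for n,a,b in (("red",(0,170,90),(6,255,255)),("yel",(20,150,90),(30,255,255)),("blue",(112,170,60),(125,255,255))):
    m=cv2.inRange(hsv,a,b)
    k,l,st,ce=cv2.connectedComponentsWithStats(m)
    print(n,[(st[i].tolist(),ce[i].round(1).tolist(),px2w(p,ce[i],.112)[:2].round(4)) for i in range(1,k) if st[i,4]>150])
q=p["color"].copy()
save(p,"wtray.png"); go((.5,-.2,.3))
E
```

```text
bottle_red [(array([239., 241.]), 0.58, array([ 0.511505  , -0.25584376]))]
bottle_yellow [(array([207., 280.]), 0.76, array([ 0.55666238, -0.31637331])), (array([204., 280.]), 0.22, array([ 0.55647685, -0.32139858]))]
bottle_blue []
objective [(array([243., 275.]), 0.79, array([ 0.56208283, -0.26483333]))]
cup [(array([452., 288.]), 0.88, array([0.65243142, 0.02408339]))]
red [([216, 220, 46, 41, 449], [242.2, 233.3], array([ 0.4772, -0.2197])), ([206, 250, 32, 34, 700], [221.4, 266.8], array([ 0.5087, -0.2527]))]
yel [([184, 259, 26, 20, 193], [195.1, 265.9], array([ 0.5013, -0.2806])), ([165, 295, 34, 33, 644], [180.3, 309.7], array([ 0.5486, -0.3146]))]
blue [([260, 255, 44, 33, 558], [280.1, 266.7], array([ 0.5229, -0.1901])), ([263, 295, 26, 33, 701], [275.8, 311.3], array([ 0.5746, -0.2088]))]
slide [-46.3 -56.   45.8]
tcp [ 0.4674 -0.1351  0.3459] yaxis [0.223 0.975 0.001] clock 3.3167 gap 0.0857 F [-0.1 -0.   0.2] 0.0
```

View pics/wtray.png

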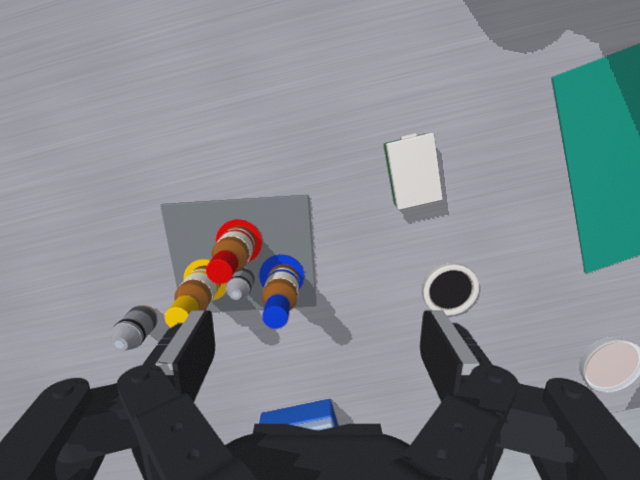

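```bash
python3 - <<'E'
from h import *
go((.5735,-.209,.20))
E
```

```text
slide [-120.   -48.5  145.8]
tcp [ 0.4674 -0.1351  0.3459] yaxis [0.223 0.975 0.001] clock 3.3167 gap 0.0857 F [-0.1 -0.   0.2] 0.0
```

Emit:
jog_arm --moves '[{"fingers": 0.3, "angular": [0, 0, 0], "slide": [-120, -48, 146]}, {"fingers": 0.3, "angular": [0, 0, 0], "slide": [-120, -48, 146]}, {"fingers": 0.3, "angular": [0, 0, 0], "slide": [-120, -48, 146]}, {"fingers": 0.3, "angular": [0, 0, 0], "slide": [-120, -48, 146]}, {"fingers": 0.3, "angular": [0, 0, 0], "slide": [-120, -48, 146]}, {"fingers": 0.3, "angular": [0, 0, 0], "slide": [-120, -48, 146]}, {"fingers": 0.3, "angular": [0, 0, 0], "slide": [-120, -48, 146]}, {"fingers": 0.3, "angular": [0, 0, 0], "slide": [-120, -48, 146]}]'

```text
clock: 3.98
tcp_pos: [0.5738, -0.2087, 0.201]
orientation: [-0.0, 0.112, 0.994, 0.0]
wrist_force: [-0.5, 0.2, 1.0]
finger_gap: 0.0599
grip_force: 0.0
```

```bash
cat >> h.py <<'E'
C={"red":((0,170,90),(6,255,255)),"yel":((20,150,90),(30,255,255)),"blue":((112,170,60),(125,255,255))}
def caps(p,z,amin=250):
    hsv=cv2.cvtColor(p["color"],cv2.COLOR_RGB2HSV)
    for n,(a,b) in C.items():
        k,l,st,ce=cv2.connectedComponentsWithStats(cv2.inRange(hsv,a,b))
        print(n,[(st[i].tolist(),ce[i].round(0).tolist(),px2w(p,ce[i],z)[:2].round(4)) for i in range(1,k) if st[i,4]>amin])
E
python3 - <<'E'
from h import *
p=cam("wrist"); caps(p,.121); save(p,"w2.png"); go((.5735,-.209,.20))
E
```

```text
red [([218, 126, 66, 73, 991], [262.0, 156.0], array([ 0.5048, -0.2246])), ([193, 149, 57, 52, 2075], [220.0, 174.0], array([ 0.5096, -0.2513]))]
yel [([165, 192, 66, 66, 1197], [207.0, 219.0], array([ 0.5332, -0.2671])), ([121, 233, 62, 55, 2417], [151.0, 260.0], array([ 0.5509, -0.31  ]))]
blue [([279, 184, 68, 55, 1322], [309.0, 203.0], array([ 0.5376, -0.2048])), ([293, 231, 45, 55, 1962], [315.0, 259.0], array([ 0.5728, -0.2089]))]
slide [0.5 0.  1.9]
tcp [ 0.574  -0.2092  0.2019] yaxis [ 0.223  0.975 -0.   ] clock 4.0333 gap 0.06 F [ 0.3  0.7 -0.5] 0.0
```

View pics/w2.png

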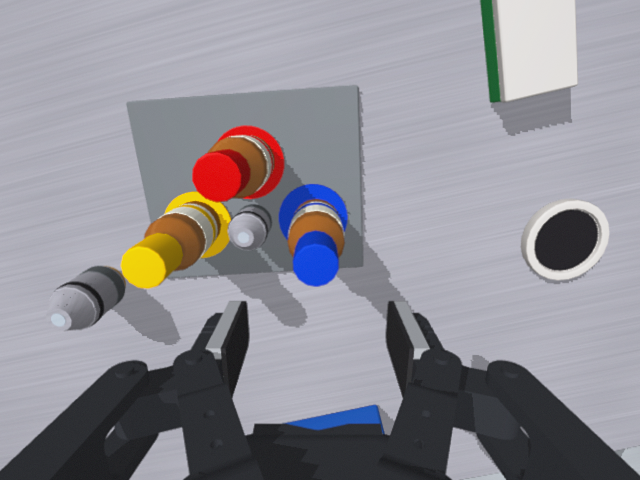

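Blue cap at (315,260) is under the TCP. The small objective at (248,228) is clearly smaller than the stray one at (85,297). I descend and grip.

Emit:
jog_arm --moves '[{"fingers": 0.3, "angular": [0, 0, 0], "slide": [-1, 0, 40]}, {"fingers": 0.3, "angular": [0, 0, 0], "slide": [-1, 0, 75]}, {"fingers": 0.3, "angular": [0, 0, 0], "slide": [-1, 0, 101]}, {"fingers": 0.3, "angular": [0, 0, 0], "slide": [-1, 0, 101]}, {"fingers": 0.3, "angular": [0, 0, 0], "slide": [-1, 0, 101]}, {"fingers": 0.8, "angular": [0, 0, 0], "slide": [-1, 0, 101]}, {"fingers": 0.8, "angular": [0, 0, 0], "slide": [-1, 0, 101]}, {"fingers": 0.8, "angular": [0, 0, 0], "slide": [-1, 0, 101]}, {"fingers": 0.8, "angular": [0, 0, 0], "slide": [-1, 0, 101]}, {"fingers": 0.8, "angular": [0, 0, 0], "slide": [-1, 0, 101]}]' --squeeze 40

```text
clock: 4.87
tcp_pos: [0.5767, -0.2116, 0.1024]
orientation: [0.003, 0.113, 0.994, -0.001]
wrist_force: [-0.6, 2.7, 7.3]
finger_gap: 0.0292
grip_force: 39.2
```

```bash
python3 - <<'E'
from h import *
go((.574,-.209,.22),(.605,.262,.22),(.605,.262,.10))
E
```

```text
slide [   2.5    1.8 -117.6]
slide [  78.1  467.8 -118.3]
slide [ 78.8 467.8   1.7]
tcp [ 0.5767 -0.2116  0.1024] yaxis [ 0.225  0.974 -0.001] clock 4.8667 gap 0.0292 F [-0.6  2.7  7.3] 39.154677987098694
```

Emit:
jog_arm --moves '[{"fingers": 0.8, "angular": [0, 0, 0], "slide": [0, 0, -30]}, {"fingers": 0.8, "angular": [0, 0, 0], "slide": [0, 0, -65]}, {"fingers": 0.8, "angular": [0, 0, 0], "slide": [0, 0, -95]}, {"fingers": 0.8, "angular": [0, 0, 0], "slide": [4, 25, -110]}, {"fingers": 0.8, "angular": [0, 0, 0], "slide": [10, 60, -110]}, {"fingers": 0.8, "angular": [0, 0, 0], "slide": [17, 100, -110]}, {"fingers": 0.8, "angular": [0, 0, 0], "slide": [23, 140, -110]}, {"fingers": 0.8, "angular": [0, 0, 0], "slide": [30, 180, -110]}, {"fingers": 0.8, "angular": [0, 0, 0], "slide": [37, 220, -110]}, {"fingers": 0.8, "angular": [0, 0, 0], "slide": [43, 260, -110]}]'

```text
clock: 5.7
tcp_pos: [0.5913, 0.0538, 0.2106]
orientation: [0.001, 0.113, 0.994, 0.0]
wrist_force: [0.7, -0.9, -1.3]
finger_gap: 0.0285
grip_force: 39.9
```

```bash
python3 - <<'E'
from h import *
go((.607,.266,.21))
E
```

```text
slide [ 32.6 210.3   0.6]
tcp [0.5913 0.0538 0.2106] yaxis [0.225 0.974 0.   ] clock 5.7 gap 0.0285 F [ 0.7 -0.9 -1.3] 39.86826002597809
```

Emit:
jog_arm --moves '[{"fingers": 0.8, "angular": [0, 0, 0], "slide": [6, 40, 0]}, {"fingers": 0.8, "angular": [0, 0, 0], "slide": [12, 80, 0]}, {"fingers": 0.8, "angular": [0, 0, 0], "slide": [18, 120, 0]}, {"fingers": 0.8, "angular": [0, 0, 0], "slide": [24, 155, 0]}, {"fingers": 0.8, "angular": [0, 0, 0], "slide": [29, 185, 0]}, {"fingers": 0.8, "angular": [0, 0, 0], "slide": [32, 205, 15]}, {"fingers": 0.8, "angular": [0, 0, 0], "slide": [33, 210, 45]}, {"fingers": 0.8, "angular": [0, 0, 0], "slide": [33, 210, 80]}, {"fingers": 0.8, "angular": [0, 0, 0], "slide": [33, 210, 100]}, {"fingers": 0.8, "angular": [0, 0, 0], "slide": [33, 210, 100]}]'

```text
clock: 6.53
tcp_pos: [0.6031, 0.2635, 0.1043]
orientation: [-0.004, 0.113, 0.994, -0.002]
wrist_force: [-0.8, -0.2, -1.3]
finger_gap: 0.0288
grip_force: 39.9
```

```bash
python3 - <<'E'
from h import *
p=cam("side"); save(p,"s1.png"); go((.607,.266,.098))
E
```

```text
slide [-1.9  2.9  9.2]
tcp [0.6045 0.2636 0.1072] yaxis [ 0.225  0.974 -0.002] clock 6.5833 gap 0.0285 F [-0.9 -0.5 -0.2] 39.887221455574036
```

View pics/s1.png

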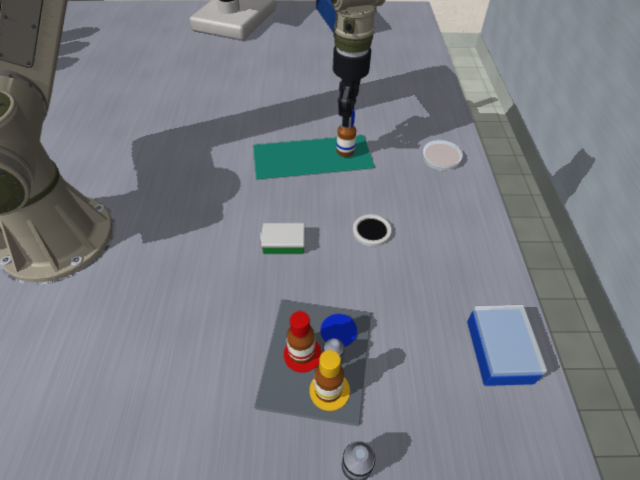

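The blue bottle hangs upright over the mat at (346,150), and the pads and the other items haven't moved. I lower and release.

Emit:
jog_arm --moves '[{"fingers": 0.8, "angular": [0, 0, 0], "slide": [0, 0, 6]}, {"fingers": 0.8, "angular": [0, 0, 0], "slide": [0, 0, 10]}, {"fingers": 0.8, "angular": [0, 0, 0], "slide": [0, 0, 12]}, {"fingers": 0.8, "angular": [0, 0, 0], "slide": [0, 0, 12]}, {"fingers": 0.8, "angular": [0, 0, 0], "slide": [0, 0, 12]}]'

```text
clock: 7.0
tcp_pos: [0.6069, 0.264, 0.0982]
orientation: [0.001, 0.113, 0.994, 0.0]
wrist_force: [0.6, 0.6, -0.9]
finger_gap: 0.0285
grip_force: 39.9
```

```bash
python3 - <<'E'
from h import *
go((.607,.266,.098))
E
```

```text
slide [0.4 1.9 0.2]
tcp [0.6069 0.264  0.0982] yaxis [0.225 0.974 0.001] clock 7.0 gap 0.0285 F [ 0.6  0.6 -0.9] 39.88771677017212
```

Emit:
jog_arm --moves '[{"fingers": 0.8, "angular": [0, 0, 0], "slide": [0, 0, 1]}, {"fingers": 0.8, "angular": [0, 0, 0], "slide": [0, 0, 2]}, {"fingers": 0.8, "angular": [0, 0, 0], "slide": [0, 0, 2]}, {"fingers": 0.3, "angular": [0, 0, 0], "slide": [0, 0, 2]}, {"fingers": 0.3, "angular": [0, 0, 0], "slide": [0, 0, 2]}, {"fingers": 0.3, "angular": [0, 0, 0], "slide": [0, 0, 2]}, {"fingers": 0.3, "angular": [0, 0, 0], "slide": [0, 0, 2]}, {"fingers": 0.3, "angular": [0, 0, 0], "slide": [0, 0, -20]}, {"fingers": 0.3, "angular": [0, 0, 0], "slide": [0, 0, -60]}, {"fingers": 0.3, "angular": [0, 0, 0], "slide": [0, 0, -100]}]'

```text
clock: 7.83
tcp_pos: [0.6049, 0.2636, 0.1961]
orientation: [-0.002, 0.113, 0.994, -0.001]
wrist_force: [1.5, 0.0, 0.3]
finger_gap: 0.0599
grip_force: 0.0
```

```bash
python3 - <<'E'
from h import *
p=cam("wrist"); caps(p,.116); go((.513,-.2535,.2),(.513,-.2535,.1))
E
```

```text
red []
yel []
blue [([299, 230, 45, 55, 1952], [321.0, 257.0], array([0.6034, 0.2669]))]
slide [ -23.  -526.6    4.6]
slide [ -22.2 -527.1  104.6]
tcp [0.6089 0.2648 0.2071] yaxis [0.225 0.974 0.005] clock 7.8833 gap 0.0595 F [1.8 0.6 6. ] 0.0
```

Emit:
jog_arm --moves '[{"fingers": 0.3, "angular": [0, 0, 0], "slide": [-23, -527, 5]}, {"fingers": 0.3, "angular": [0, 0, 0], "slide": [-23, -527, 5]}, {"fingers": 0.3, "angular": [0, 0, 0], "slide": [-23, -527, 5]}, {"fingers": 0.3, "angular": [0, 0, 0], "slide": [-23, -527, 5]}, {"fingers": 0.3, "angular": [0, 0, 0], "slide": [-23, -527, 5]}, {"fingers": 0.3, "angular": [0, 0, 0], "slide": [-23, -527, 5]}, {"fingers": 0.3, "angular": [0, 0, 0], "slide": [-23, -527, 5]}, {"fingers": 0.3, "angular": [0, 0, 0], "slide": [-23, -527, 5]}, {"fingers": 0.3, "angular": [0, 0, 0], "slide": [-23, -527, 5]}, {"fingers": 0.3, "angular": [0, 0, 0], "slide": [-23, -527, 5]}]'

```text
clock: 8.72
tcp_pos: [0.5298, -0.1475, 0.1931]
orientation: [0.0, 0.113, 0.994, -0.0]
wrist_force: [0.7, -0.8, -0.3]
finger_gap: 0.0599
grip_force: 0.0
```

```bash
python3 - <<'E'
from h import *
go((.512,-.2535,.2))
E
```

```text
slide [  -6.5 -107.3   -6.9]
tcp [ 0.5298 -0.1475  0.1931] yaxis [0.225 0.974 0.   ] clock 8.7167 gap 0.0599 F [ 0.7 -0.8 -0.3] 0.0
```

Emit:
jog_arm --moves '[{"fingers": 0.3, "angular": [0, 0, 0], "slide": [-6, -40, -7]}, {"fingers": 0.3, "angular": [0, 0, 0], "slide": [-6, -75, -7]}, {"fingers": 0.3, "angular": [0, 0, 0], "slide": [-6, -100, -7]}, {"fingers": 0.3, "angular": [0, 0, 0], "slide": [-6, -107, -7]}, {"fingers": 0.3, "angular": [0, 0, 0], "slide": [-6, -107, -7]}, {"fingers": 0.3, "angular": [0, 0, 0], "slide": [-6, -107, -7]}]'

```text
clock: 9.22
tcp_pos: [0.5121, -0.2508, 0.1998]
orientation: [-0.0, 0.113, 0.994, 0.001]
wrist_force: [0.6, 0.0, 0.1]
finger_gap: 0.0597
grip_force: 0.0
```

```bash
python3 - <<'E'
from h import *
p=cam("wrist"); caps(p,.121); go((.512,-.2535,.1))
E
```

```text
red [([276, 185, 68, 53, 969], [306.0, 203.0], array([ 0.4752, -0.2481])), ([287, 225, 47, 55, 1844], [310.0, 253.0], array([ 0.5061, -0.2532]))]
yel [([226, 245, 66, 56, 1188], [263.0, 265.0], array([ 0.5071, -0.2839])), ([237, 299, 26, 55, 537], [253.0, 322.0], array([ 0.5451, -0.3016]))]
blue [([337, 238, 66, 62, 3150], [369.0, 268.0], array([ 0.5247, -0.2193]))]
slide [-0.5 -3.4 99.9]
tcp [ 0.5123 -0.2501  0.1999] yaxis [0.224 0.975 0.001] clock 9.2667 gap 0.06 F [ 1.   0.1 -0.1] 0.0
```

Emit:
jog_arm --moves '[{"fingers": 0.3, "angular": [0, 0, 0], "slide": [3, -3, 40]}, {"fingers": 0.3, "angular": [0, 0, 0], "slide": [3, -3, 75]}, {"fingers": 0.3, "angular": [0, 0, 0], "slide": [3, -3, 100]}, {"fingers": 0.3, "angular": [0, 0, 0], "slide": [3, -3, 100]}, {"fingers": 0.3, "angular": [0, 0, 0], "slide": [3, -3, 100]}, {"fingers": 0.8, "angular": [0, 0, 0], "slide": [3, -3, 100]}, {"fingers": 0.8, "angular": [0, 0, 0], "slide": [3, -3, 100]}, {"fingers": 0.8, "angular": [0, 0, 0], "slide": [3, -3, 100]}, {"fingers": 0.8, "angular": [0, 0, 0], "slide": [3, -3, 100]}, {"fingers": 0.8, "angular": [0, 0, 0], "slide": [3, -3, 100]}]'

```text
clock: 10.1
tcp_pos: [0.5102, -0.2543, 0.1026]
orientation: [0.002, 0.113, 0.994, -0.001]
wrist_force: [-0.1, 0.5, 6.6]
finger_gap: 0.0286
grip_force: 39.8
```

```bash
python3 - <<'E'
from h import *
go((.523,.252,.21))
E
```

```text
slide [ 100.9  496.1 -108.4]
tcp [ 0.5102 -0.2543  0.1026] yaxis [ 0.225  0.974 -0.001] clock 10.1 gap 0.0286 F [-0.1  0.5  6.6] 39.80609178543091
```

Emit:
jog_arm --moves '[{"fingers": 0.8, "angular": [0, 0, 0], "slide": [0, 0, -30]}, {"fingers": 0.8, "angular": [0, 0, 0], "slide": [0, 0, -65]}, {"fingers": 0.8, "angular": [0, 0, 0], "slide": [0, 0, -95]}, {"fingers": 0.8, "angular": [0, 0, 0], "slide": [5, 25, -110]}, {"fingers": 0.8, "angular": [0, 0, 0], "slide": [13, 60, -110]}, {"fingers": 0.8, "angular": [0, 0, 0], "slide": [20, 100, -110]}, {"fingers": 0.8, "angular": [0, 0, 0], "slide": [28, 140, -110]}, {"fingers": 0.8, "angular": [0, 0, 0], "slide": [37, 180, -110]}, {"fingers": 0.8, "angular": [0, 0, 0], "slide": [45, 220, -110]}, {"fingers": 0.8, "angular": [0, 0, 0], "slide": [53, 260, -110]}]'

```text
clock: 10.93
tcp_pos: [0.5152, 0.0134, 0.2109]
orientation: [0.001, 0.114, 0.994, 0.0]
wrist_force: [1.6, -0.4, -1.2]
finger_gap: 0.0286
grip_force: 40.3
```

Emit:
jog_arm --moves '[{"fingers": 0.8, "angular": [0, 0, 0], "slide": [8, 40, 0]}, {"fingers": 0.8, "angular": [0, 0, 0], "slide": [16, 80, 0]}, {"fingers": 0.8, "angular": [0, 0, 0], "slide": [24, 120, 0]}, {"fingers": 0.8, "angular": [0, 0, 0], "slide": [32, 155, 0]}, {"fingers": 0.8, "angular": [0, 0, 0], "slide": [39, 190, 0]}, {"fingers": 0.8, "angular": [0, 0, 0], "slide": [45, 220, 0]}, {"fingers": 0.8, "angular": [0, 0, 0], "slide": [48, 234, 0]}, {"fingers": 0.8, "angular": [0, 0, 0], "slide": [48, 236, 0]}, {"fingers": 0.8, "angular": [0, 0, 0], "slide": [48, 236, 0]}]'

```text
clock: 11.68
tcp_pos: [0.5216, 0.2529, 0.2103]
orientation: [0.0, 0.112, 0.994, -0.0]
wrist_force: [0.4, -0.9, -2.4]
finger_gap: 0.0292
grip_force: 40.3
```

```bash
python3 - <<'E'
from h import *
go((.523,.252,.096))
E
```

```text
slide [ -1.5  -0.5 114.3]
tcp [0.5216 0.2529 0.2103] yaxis [ 0.223  0.975 -0.   ] clock 11.6833 gap 0.0292 F [ 0.4 -0.9 -2.4] 40.34661591053009
```

Emit:
jog_arm --moves '[{"fingers": 0.8, "angular": [0, 0, 0], "slide": [0, 0, 35]}, {"fingers": 0.8, "angular": [0, 0, 0], "slide": [0, 0, 70]}, {"fingers": 0.8, "angular": [0, 0, 0], "slide": [0, 0, 95]}, {"fingers": 0.8, "angular": [0, 0, 0], "slide": [0, 0, 105]}, {"fingers": 0.8, "angular": [0, 0, 0], "slide": [0, 0, 110]}, {"fingers": 0.8, "angular": [0, 0, 0], "slide": [0, 0, 113]}, {"fingers": 0.8, "angular": [0, 0, 0], "slide": [0, 0, 115]}, {"fingers": 0.8, "angular": [0, 0, 0], "slide": [0, 0, 115]}, {"fingers": 0.8, "angular": [0, 0, 0], "slide": [0, 0, 115]}]'

```text
clock: 12.43
tcp_pos: [0.5235, 0.2524, 0.0976]
orientation: [0.002, 0.114, 0.994, 0.001]
wrist_force: [-1.1, -1.5, 3.9]
finger_gap: 0.0289
grip_force: 40.7
```

Emit:
jog_arm --moves '[{"fingers": 0.3, "angular": [0, 0, 0], "slide": [0, 0, 0]}, {"fingers": 0.3, "angular": [0, 0, 0], "slide": [0, 0, 0]}, {"fingers": 0.3, "angular": [0, 0, 0], "slide": [0, 0, 0]}, {"fingers": 0.3, "angular": [0, 0, 0], "slide": [0, 0, 0]}, {"fingers": 0.3, "angular": [0, 0, 0], "slide": [0, 0, -20]}, {"fingers": 0.3, "angular": [0, 0, 0], "slide": [0, 0, -60]}, {"fingers": 0.3, "angular": [0, 0, 0], "slide": [0, 0, -104]}, {"fingers": 0.3, "angular": [0, 0, 0], "slide": [0, 0, -104]}]'

```text
clock: 13.1
tcp_pos: [0.5253, 0.2538, 0.2072]
orientation: [0.005, 0.113, 0.994, 0.003]
wrist_force: [1.0, 0.9, 1.3]
finger_gap: 0.0598
grip_force: 0.0
```

```bash
python3 - <<'E'
from h import *
p=cam("wrist"); caps(p,.116); go((.557,-.317,.2))
E
```

```text
red [([291, 219, 44, 52, 1681], [313.0, 245.0], array([0.5198, 0.2534]))]
yel []
blue [([336, 315, 40, 54, 1729], [355.0, 342.0], array([0.598 , 0.2662]))]
slide [-159.5 -548.8    3.2]
tcp [0.5248 0.2536 0.2047] yaxis [0.225 0.974 0.005] clock 13.15 gap 0.0599 F [ 0.9 -0.8 -0.2] 0.0
```

Emit:
jog_arm --moves '[{"fingers": 0.3, "angular": [0, 0, 0], "slide": [-120, -413, 2]}, {"fingers": 0.3, "angular": [0, 0, 0], "slide": [-120, -413, 2]}, {"fingers": 0.3, "angular": [0, 0, 0], "slide": [-120, -413, 2]}, {"fingers": 0.3, "angular": [0, 0, 0], "slide": [-120, -413, 2]}, {"fingers": 0.3, "angular": [0, 0, 0], "slide": [-120, -413, 2]}, {"fingers": 0.3, "angular": [0, 0, 0], "slide": [-120, -413, 2]}, {"fingers": 0.3, "angular": [0, 0, 0], "slide": [-120, -413, 2]}, {"fingers": 0.3, "angular": [0, 0, 0], "slide": [-120, -413, 2]}, {"fingers": 0.3, "angular": [0, 0, 0], "slide": [-120, -413, 2]}, {"fingers": 0.3, "angular": [0, 0, 0], "slide": [-120, -413, 2]}]'

```text
clock: 13.98
tcp_pos: [0.5444, -0.1653, 0.1962]
orientation: [-0.001, 0.113, 0.994, 0.0]
wrist_force: [1.7, 0.4, 0.8]
finger_gap: 0.0594
grip_force: 0.0
```

Emit:
jog_arm --moves '[{"fingers": 0.3, "angular": [0, 0, 0], "slide": [-40, -136, 0]}, {"fingers": 0.3, "angular": [0, 0, 0], "slide": [-40, -136, 0]}, {"fingers": 0.3, "angular": [0, 0, 0], "slide": [-40, -136, 0]}, {"fingers": 0.3, "angular": [0, 0, 0], "slide": [-40, -136, 0]}, {"fingers": 0.3, "angular": [0, 0, 0], "slide": [-40, -136, 0]}, {"fingers": 0.3, "angular": [0, 0, 0], "slide": [-40, -136, 0]}, {"fingers": 0.3, "angular": [0, 0, 0], "slide": [-40, -136, 0]}]'

```text
clock: 14.57
tcp_pos: [0.553, -0.304, 0.1962]
orientation: [-0.001, 0.113, 0.994, 0.001]
wrist_force: [0.6, 0.1, 0.4]
finger_gap: 0.0598
grip_force: 0.0
```

```bash
python3 - <<'E'
from h import *
p=cam("wrist"); caps(p,.121); go((.557,-.317,.1)); save(p,"w3.png")
E
```

```text
red [([323, 125, 72, 74, 3883], [358.0, 162.0], array([ 0.4989, -0.267 ]))]
yel [([267, 192, 70, 55, 1197], [303.0, 211.0], array([ 0.5194, -0.304 ])), ([272, 234, 47, 57, 2150], [296.0, 262.0], array([ 0.5498, -0.316 ]))]
blue [([384, 184, 70, 68, 3694], [419.0, 218.0], array([ 0.5388, -0.2382]))]
slide [ -6.9 -12.4  96.5]
tcp [ 0.5532 -0.3035  0.1966] yaxis [0.224 0.975 0.001] clock 14.6167 gap 0.0601 F [-0.9  0.4  1.2] 0.0
```

View pics/w3.png

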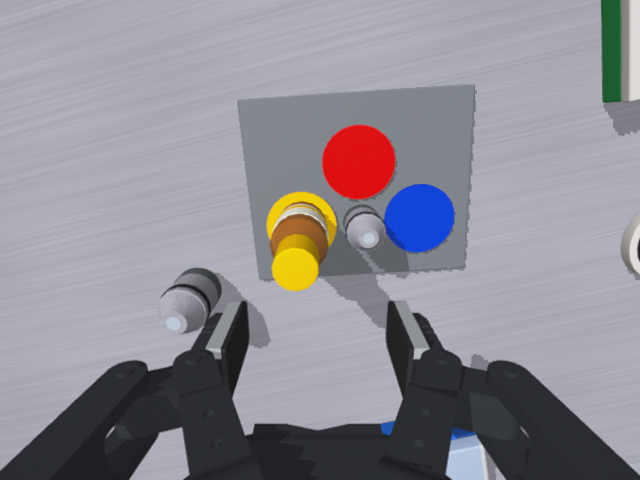

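The frame shows yellow at (296,265), the red pad at (358,162), the blue pad at (419,218), the small objective at (366,225), and the larger look-alike at (190,300). Now I take yellow.

Emit:
jog_arm --moves '[{"fingers": 0.3, "angular": [0, 0, 0], "slide": [-4, -13, 0]}, {"fingers": 0.3, "angular": [0, 0, 0], "slide": [-4, -13, 35]}, {"fingers": 0.3, "angular": [0, 0, 0], "slide": [-4, -13, 70]}, {"fingers": 0.3, "angular": [0, 0, 0], "slide": [-4, -13, 97]}, {"fingers": 0.3, "angular": [0, 0, 0], "slide": [-4, -13, 97]}, {"fingers": 0.3, "angular": [0, 0, 0], "slide": [-4, -13, 97]}, {"fingers": 0.8, "angular": [0, 0, 0], "slide": [-4, -13, 97]}, {"fingers": 0.8, "angular": [0, 0, 0], "slide": [-4, -13, 97]}, {"fingers": 0.8, "angular": [0, 0, 0], "slide": [-4, -13, 97]}, {"fingers": 0.8, "angular": [0, 0, 0], "slide": [-4, -13, 97]}]'

```text
clock: 15.45
tcp_pos: [0.556, -0.3194, 0.1031]
orientation: [0.002, 0.113, 0.994, -0.001]
wrist_force: [0.9, 1.0, 6.9]
finger_gap: 0.0291
grip_force: 39.5
```

```bash
python3 - <<'E'
from h import *
go((.439,.238,.21))
E
```

```text
slide [ 238.7  516.8 -108.8]
tcp [ 0.556  -0.3194  0.1031] yaxis [ 0.225  0.974 -0.002] clock 15.45 gap 0.0291 F [0.9 1.  6.9] 39.50847566127777
```

Emit:
jog_arm --moves '[{"fingers": 0.8, "angular": [0, 0, 0], "slide": [0, 0, -30]}, {"fingers": 0.8, "angular": [0, 0, 0], "slide": [0, 0, -65]}, {"fingers": 0.8, "angular": [0, 0, 0], "slide": [0, 0, -95]}, {"fingers": 0.8, "angular": [0, 0, 0], "slide": [8, 18, -110]}, {"fingers": 0.8, "angular": [0, 0, 0], "slide": [24, 51, -110]}, {"fingers": 0.8, "angular": [0, 0, 0], "slide": [40, 86, -110]}, {"fingers": 0.8, "angular": [0, 0, 0], "slide": [56, 121, -110]}, {"fingers": 0.8, "angular": [0, 0, 0], "slide": [72, 156, -110]}, {"fingers": 0.8, "angular": [0, 0, 0], "slide": [88, 191, -110]}, {"fingers": 0.8, "angular": [0, 0, 0], "slide": [104, 226, -110]}]'

```text
clock: 16.28
tcp_pos: [0.5033, -0.0735, 0.211]
orientation: [0.001, 0.113, 0.994, -0.0]
wrist_force: [0.2, -0.0, -1.7]
finger_gap: 0.0292
grip_force: 40.0
```

Emit:
jog_arm --moves '[{"fingers": 0.8, "angular": [0, 0, 0], "slide": [16, 35, 0]}, {"fingers": 0.8, "angular": [0, 0, 0], "slide": [32, 70, 0]}, {"fingers": 0.8, "angular": [0, 0, 0], "slide": [48, 105, 0]}, {"fingers": 0.8, "angular": [0, 0, 0], "slide": [64, 140, 0]}, {"fingers": 0.8, "angular": [0, 0, 0], "slide": [80, 175, 0]}, {"fingers": 0.8, "angular": [0, 0, 0], "slide": [96, 210, 0]}, {"fingers": 0.8, "angular": [0, 0, 0], "slide": [112, 245, 0]}, {"fingers": 0.8, "angular": [0, 0, 0], "slide": [126, 272, 0]}, {"fingers": 0.8, "angular": [0, 0, 0], "slide": [134, 289, 0]}, {"fingers": 0.8, "angular": [0, 0, 0], "slide": [134, 289, 0]}]'

```text
clock: 17.12
tcp_pos: [0.4374, 0.24, 0.211]
orientation: [0.0, 0.111, 0.994, 0.001]
wrist_force: [0.4, -0.5, -0.3]
finger_gap: 0.0289
grip_force: 40.1
```

```bash
python3 - <<'E'
from h import *
go((.439,.238,.096))
E
```

```text
slide [ -1.9  -1.8 115. ]
tcp [0.4374 0.24   0.211 ] yaxis [0.22  0.975 0.002] clock 17.1167 gap 0.0289 F [ 0.4 -0.5 -0.3] 40.09730279445648
```

Emit:
jog_arm --moves '[{"fingers": 0.8, "angular": [0, 0, 0], "slide": [0, 0, 35]}, {"fingers": 0.8, "angular": [0, 0, 0], "slide": [0, 0, 70]}, {"fingers": 0.8, "angular": [0, 0, 0], "slide": [0, 0, 95]}, {"fingers": 0.8, "angular": [0, 0, 0], "slide": [0, 0, 105]}, {"fingers": 0.8, "angular": [0, 0, 0], "slide": [0, 0, 110]}, {"fingers": 0.8, "angular": [0, 0, 0], "slide": [0, 0, 113]}, {"fingers": 0.8, "angular": [0, 0, 0], "slide": [0, 0, 115]}, {"fingers": 0.8, "angular": [0, 0, 0], "slide": [0, 0, 115]}, {"fingers": 0.8, "angular": [0, 0, 0], "slide": [0, 0, 115]}]'

```text
clock: 17.87
tcp_pos: [0.44, 0.2366, 0.0981]
orientation: [0.002, 0.113, 0.994, 0.0]
wrist_force: [-1.7, -1.5, 7.0]
finger_gap: 0.0291
grip_force: 40.8
```

Emit:
jog_arm --moves '[{"fingers": 0.3, "angular": [0, 0, 0], "slide": [0, 0, 0]}, {"fingers": 0.3, "angular": [0, 0, 0], "slide": [0, 0, 0]}, {"fingers": 0.3, "angular": [0, 0, 0], "slide": [0, 0, 0]}, {"fingers": 0.3, "angular": [0, 0, 0], "slide": [0, 0, 0]}, {"fingers": 0.3, "angular": [0, 0, 0], "slide": [0, 0, -20]}, {"fingers": 0.3, "angular": [0, 0, 0], "slide": [0, 0, -60]}, {"fingers": 0.3, "angular": [0, 0, 0], "slide": [0, 0, -104]}, {"fingers": 0.3, "angular": [0, 0, 0], "slide": [0, 0, -104]}]'

```text
clock: 18.53
tcp_pos: [0.4419, 0.2381, 0.2066]
orientation: [0.005, 0.113, 0.994, 0.002]
wrist_force: [2.2, 0.6, 0.9]
finger_gap: 0.0598
grip_force: 0.0
```

```bash
python3 - <<'E'
from h import *
p=cam("wrist"); caps(p,.116); go((.50,-.21,.2))
p=cam("scene"); caps(p,.009,60); save(p,"s2.png")
E
```

```text
red [([338, 314, 42, 54, 1536], [357.0, 341.0], array([0.514 , 0.2524]))]
yel [([293, 216, 45, 53, 1901], [315.0, 242.0], array([0.4345, 0.2394]))]
blue [([373, 394, 29, 42, 789], [386.0, 411.0], array([0.5819, 0.2622]))]
slide [-157.7 -423.3    3.3]
tcp [0.4414 0.2379 0.2043] yaxis [0.225 0.974 0.005] clock 18.5833 gap 0.0596 F [ 0.8 -0.5 -0.6] 0.0
red [([271, 168, 27, 21, 338], [284.0, 177.0], array([ 0.5135, -0.2593])), ([411, 327, 16, 22, 219], [418.0, 336.0], array([0.4858, 0.2225]))]
yel [([241, 158, 27, 22, 321], [252.0, 167.0], array([ 0.5613, -0.324 ])), ([442, 299, 18, 22, 285], [450.0, 310.0], array([0.3964, 0.209 ]))]
blue [([256, 192, 28, 22, 494], [270.0, 203.0], array([ 0.5757, -0.2113])), ([138, 246, 40, 27, 358], [156.0, 260.0], array([ 0.8505, -0.1998])), ([374, 356, 18, 23, 293], [382.0, 367.0], array([0.5803, 0.2383]))]
```

View pics/s2.png

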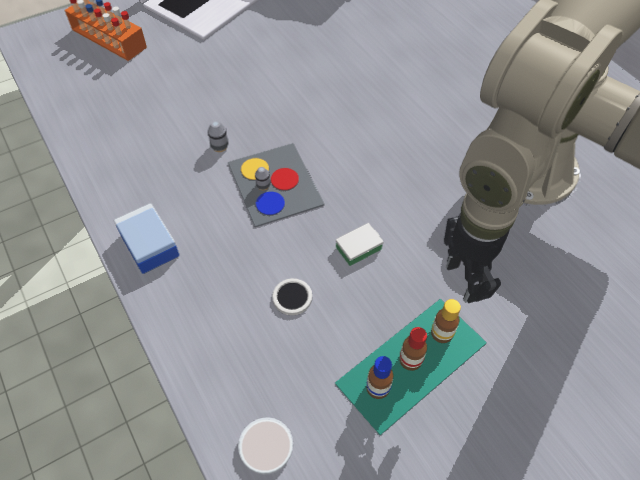

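All three bottles stand on the mat, at (450,325), (416,350) and (380,378). The small objective is free at (262,177). I move to look at it from close up.

Emit:
jog_arm --moves '[{"fingers": 0.2, "angular": [0, 0, 0], "slide": [-145, -390, -30]}, {"fingers": 0.2, "angular": [0, 0, 0], "slide": [-145, -390, -30]}, {"fingers": 0.2, "angular": [0, 0, 0], "slide": [-145, -390, -30]}, {"fingers": 0.2, "angular": [0, 0, 0], "slide": [-145, -390, -30]}, {"fingers": 0.2, "angular": [0, 0, 0], "slide": [-145, -390, -30]}, {"fingers": 0.2, "angular": [0, 0, 0], "slide": [-145, -390, -30]}, {"fingers": 0.2, "angular": [0, 0, 0], "slide": [-145, -390, -30]}, {"fingers": 0.2, "angular": [0, 0, 0], "slide": [-145, -390, -30]}, {"fingers": 0.2, "angular": [0, 0, 0], "slide": [-145, -390, -30]}, {"fingers": 0.2, "angular": [0, 0, 0], "slide": [-145, -390, -30]}]'

```text
clock: 19.47
tcp_pos: [0.4909, -0.1771, 0.2276]
orientation: [-0.001, 0.113, 0.994, 0.001]
wrist_force: [1.2, 0.4, -0.1]
finger_gap: 0.0687
grip_force: 0.0
```

Emit:
jog_arm --moves '[{"fingers": 0.2, "angular": [0, 0, 0], "slide": [-13, -60, 0]}, {"fingers": 0.2, "angular": [0, 0, 0], "slide": [-13, -60, 0]}, {"fingers": 0.2, "angular": [0, 0, 0], "slide": [-13, -60, 0]}, {"fingers": 0.2, "angular": [0, 0, 0], "slide": [-13, -60, 0]}, {"fingers": 0.2, "angular": [0, 0, 0], "slide": [-13, -60, 0]}]'

```text
clock: 19.88
tcp_pos: [0.4903, -0.2358, 0.2278]
orientation: [-0.001, 0.113, 0.994, 0.001]
wrist_force: [-0.4, 0.1, 0.0]
finger_gap: 0.0681
grip_force: 0.0
```

```bash
python3 - <<'E'
from h import *
p=cam("wrist"); caps(p,.009)
for t,z in (("objective",.006),("cup",0)):
    print(t,[(np.round(d["point"]),round(d["p"],2),px2w(p,d["point"],z)[:2]) for d in tip_of(t,p)][:3])
c=p["color"][120:345,110:545]; cv2.imwrite("pics/crop1.png",cv2.resize(c,(800,414))[:,:,::-1]); go((.563,-.264,.12))
E
```

```text
red [([270, 206, 62, 60, 2745], [301.0, 236.0], array([ 0.5114, -0.2568]))]
yel [([225, 259, 60, 56, 2602], [254.0, 287.0], array([ 0.5556, -0.3182]))]
blue [([326, 253, 60, 56, 2598], [355.0, 281.0], array([ 0.5728, -0.2122]))]
objective [(array([305., 281.]), 0.83, array([ 0.56248452, -0.26483315])), (array([174., 333.]), 0.72, array([ 0.59121853, -0.42419838]))]
cup [(array([572., 297.]), 0.62, array([0.6516747 , 0.02064338]))]
slide [-76.7 -12.1 108.9]
tcp [ 0.491  -0.2352  0.2289] yaxis [0.223 0.975 0.001] clock 20.0333 gap 0.0683 F [-0.7 -0.   0.4] 0.0
```

View pics/crop1.png

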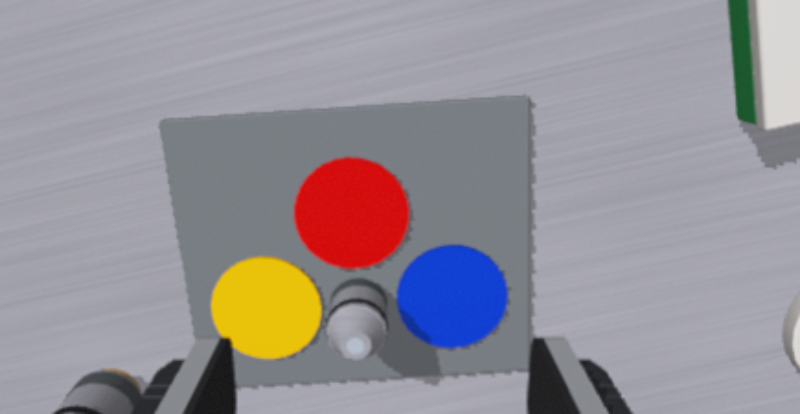

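Crop: the small objective, at about (357,320) in the crop, sits amid the three pads and is complete. The big one is partly hidden at bottom left (100,395). The pad geometry agrees: the blue–yellow midpoint is the objective's position. Next I grasp it.

Emit:
jog_arm --moves '[{"fingers": 0.2, "angular": [0, 0, 0], "slide": [-40, -6, 30]}, {"fingers": 0.2, "angular": [0, 0, 0], "slide": [-78, -13, 60]}, {"fingers": 0.2, "angular": [0, 0, 0], "slide": [-78, -13, 90]}, {"fingers": 0.2, "angular": [0, 0, 0], "slide": [-78, -13, 109]}, {"fingers": 0.2, "angular": [0, 0, 0], "slide": [-78, -13, 109]}, {"fingers": 0.2, "angular": [0, 0, 0], "slide": [-78, -13, 109]}]'

```text
clock: 20.53
tcp_pos: [0.5633, -0.2651, 0.1192]
orientation: [-0.002, 0.112, 0.994, 0.001]
wrist_force: [-0.6, -0.1, 1.1]
finger_gap: 0.0686
grip_force: 0.0
```

```bash
python3 - <<'E'
from h import *
p=cam("wrist"); save(p,"w4.png"); go((.5645,-.265,.026))
print([(np.round(d["point"]),round(d["p"],2),px2w(p,d["point"],.006)[:2]) for d in tip_of("objective",p)][:3])
E
```

```text
slide [ 0.   1.  95.1]
tcp [ 0.5643 -0.266   0.1211] yaxis [0.223 0.975 0.   ] clock 20.5833 gap 0.0685 F [-0.2 -0.7  1.3] 0.0
[(array([314., 241.]), 0.69, array([ 0.56086904, -0.26639031])), (array([124., 323.]), 0.55, array([ 0.5929332 , -0.42466451]))]
```

View pics/w4.png

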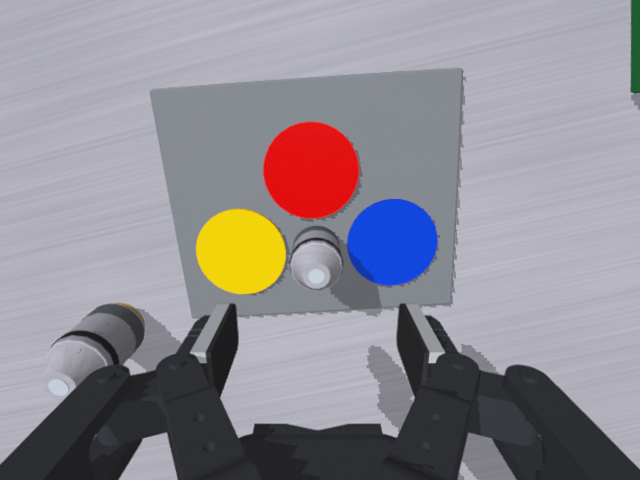

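The objective at (316,258) is centred between the fingers, and the larger one at (95,350) is clear of them.

Emit:
jog_arm --moves '[{"fingers": 0.2, "angular": [0, 0, 0], "slide": [0, 0, 35]}, {"fingers": 0.2, "angular": [0, 0, 0], "slide": [0, 0, 70]}, {"fingers": 0.2, "angular": [0, 0, 0], "slide": [0, 0, 90]}, {"fingers": 0.2, "angular": [0, 0, 0], "slide": [0, 0, 94]}, {"fingers": 0.2, "angular": [0, 0, 0], "slide": [0, 0, 94]}, {"fingers": 0.75, "angular": [0, 0, 0], "slide": [0, 0, 94]}, {"fingers": 0.75, "angular": [0, 0, 0], "slide": [0, 0, 94]}, {"fingers": 0.75, "angular": [0, 0, 0], "slide": [0, 0, 94]}, {"fingers": 0.75, "angular": [0, 0, 0], "slide": [0, 0, 94]}, {"fingers": 0.75, "angular": [0, 0, 0], "slide": [0, 0, 94]}]'

```text
clock: 21.47
tcp_pos: [0.5657, -0.2678, 0.0289]
orientation: [0.002, 0.113, 0.994, -0.001]
wrist_force: [-0.9, 1.1, 6.7]
finger_gap: 0.0312
grip_force: 39.2
```

```bash
python3 - <<'E'
from h import *
go((.6515,.020,.10))
E
```

```text
slide [-19.2 299.7 -71.4]
tcp [ 0.5657 -0.2678  0.0289] yaxis [ 0.225  0.974 -0.001] clock 21.4667 gap 0.0312 F [-0.9  1.1  6.7] 39.22001123428345
```

Emit:
jog_arm --moves '[{"fingers": 0.75, "angular": [0, 0, 0], "slide": [0, 0, -30]}, {"fingers": 0.75, "angular": [0, 0, 0], "slide": [0, 0, -65]}, {"fingers": 0.75, "angular": [0, 0, 0], "slide": [0, 0, -90]}, {"fingers": 0.75, "angular": [0, 0, 0], "slide": [1, 35, -100]}, {"fingers": 0.75, "angular": [0, 0, 0], "slide": [2, 75, -100]}, {"fingers": 0.75, "angular": [0, 0, 0], "slide": [3, 115, -100]}, {"fingers": 0.75, "angular": [0, 0, 0], "slide": [4, 155, -100]}, {"fingers": 0.75, "angular": [0, 0, 0], "slide": [10, 195, -100]}, {"fingers": 0.75, "angular": [0, 0, 0], "slide": [20, 235, -100]}, {"fingers": 0.75, "angular": [0, 0, 0], "slide": [30, 265, -100]}]'

```text
clock: 22.3
tcp_pos: [0.5949, 0.001, 0.1271]
orientation: [0.001, 0.112, 0.994, 0.0]
wrist_force: [0.1, -0.6, -1.7]
finger_gap: 0.0309
grip_force: 40.2
```

Emit:
jog_arm --moves '[{"fingers": 0.75, "angular": [0, 0, 0], "slide": [2, 18, 0]}, {"fingers": 0.75, "angular": [0, 0, 0], "slide": [2, 22, 0]}, {"fingers": 0.75, "angular": [0, 0, 0], "slide": [2, 22, 0]}, {"fingers": 0.75, "angular": [0, 0, 0], "slide": [2, 22, 0]}]'

```text
clock: 22.63
tcp_pos: [0.5978, 0.0195, 0.1267]
orientation: [0.0, 0.113, 0.994, -0.0]
wrist_force: [-0.4, -1.3, -0.9]
finger_gap: 0.0309
grip_force: 40.3
```

```bash
python3 - <<'E'
from h import *
p=cam("wrist"); go((.6515,.020,.10))
hsv=cv2.cvtColor(p["color"],cv2.COLOR_RGB2GRAY)
k,l,st,ce=cv2.connectedComponentsWithStats((hsv<45).astype(np.uint8))
print([(st[i].tolist(),ce[i].round(0).tolist(),px2w(p,ce[i],.010)[:2].round(4)) for i in range(1,k) if st[i,4]>800])
print([(np.round(d["point"]),round(d["p"],2),px2w(p,d["point"],0)[:2]) for d in tip_of("cup",p)][:3])
save(p,"w5.png")
E
```

```text
slide [-52.1  13.3  26.6]
tcp [0.5978 0.0188 0.1266] yaxis [ 0.226  0.974 -0.   ] clock 22.6833 gap 0.0309 F [ 0.1 -0.1 -1.5] 40.250099301338196
[([3, 267, 629, 213, 47426], [311.0, 422.0], array([ 0.757 , -0.0218]))]
[]
```

View pics/w5.png

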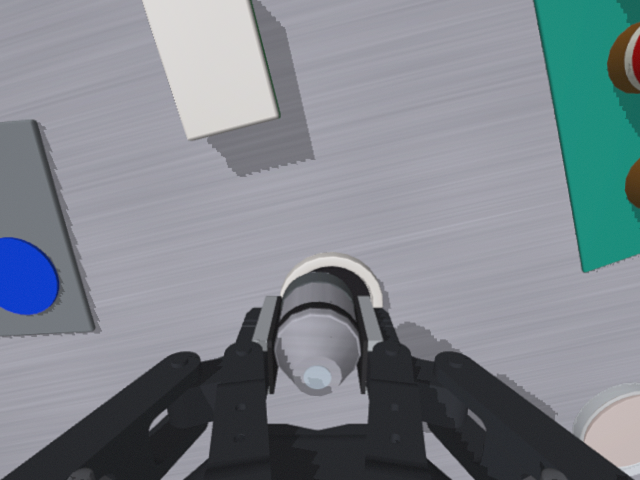

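The objective is held upright at (318,340), with the cup behind it: rim top at (331,254), sides at x≈281 and 383. I fit the cup centre to these.

```bash
python3 - <<'E'
from h import *
p=cam("wrist"); a=np.linspace(0,6.28,200)
for c in ((.6515,.0205),(.649,.019),(.654,.0205)):
    P=w2px(p,np.c_[c[0]+.04*np.cos(a),c[1]+.04*np.sin(a),0*a+.012])
    print(c,P[:,0].min(),P[:,0].max(),P[:,1].min(),P[P[:,1].argmin()])
s=get_state(); 
# predicted centre pixel of objective axis bottom/top
print(w2px(p,np.array([[s["tcp_pos"][0],s["tcp_pos"][1],s["tcp_pos"][2]+.034]])))
E
```

```text
(0.6515, 0.0205) 282.27454733734805 387.1514232164411 258.61445327047323 [336.11567731 258.61445327]
(0.649, 0.019) 279.52549672741986 384.66158850675845 255.90874687534088 [333.37344827 255.90874688]
(0.654, 0.0205) 283.11203799652475 387.6931277239703 261.7413476519556 [336.83470504 261.74134765]
[[314.90781781 382.93148636]]
```

Emit:
jog_arm --moves '[{"fingers": 0.75, "angular": [0, 0, 0], "slide": [-28, 6, 0]}, {"fingers": 0.75, "angular": [0, 0, 0], "slide": [-48, 11, 15]}, {"fingers": 0.75, "angular": [0, 0, 0], "slide": [-52, 12, 40]}, {"fingers": 0.75, "angular": [0, 0, 0], "slide": [-52, 12, 65]}, {"fingers": 0.75, "angular": [0, 0, 0], "slide": [-52, 12, 82]}, {"fingers": 0.75, "angular": [0, 0, 0], "slide": [-52, 12, 90]}, {"fingers": 0.75, "angular": [0, 0, 0], "slide": [-52, 12, 92]}, {"fingers": 0.75, "angular": [0, 0, 0], "slide": [-52, 12, 92]}, {"fingers": 0.75, "angular": [0, 0, 0], "slide": [-52, 12, 92]}]'

```text
clock: 23.53
tcp_pos: [0.6518, 0.0193, 0.0355]
orientation: [0.001, 0.114, 0.994, 0.0]
wrist_force: [0.6, -0.3, -2.4]
finger_gap: 0.0311
grip_force: 40.2
```

```bash
python3 - <<'E'
from h import *
go((.651,.0185,.030))
E
```

```text
slide [ 0.6 -1.   5.5]
tcp [0.6518 0.0193 0.0355] yaxis [0.226 0.974 0.   ] clock 23.5333 gap 0.0311 F [ 0.6 -0.3 -2.4] 40.23822605609894
```

Lower until contact, release, rise and check.

Emit:
jog_arm --moves '[{"fingers": 0.75, "angular": [0, 0, 0], "slide": [0, -1, 3]}, {"fingers": 0.75, "angular": [0, 0, 0], "slide": [0, -1, 4]}, {"fingers": 0.75, "angular": [0, 0, 0], "slide": [0, -1, 5.5]}, {"fingers": 0.75, "angular": [0, 0, 0], "slide": [0, -1, 5.5]}, {"fingers": 0.75, "angular": [0, 0, 0], "slide": [0, -1, 5.5]}]'

```text
clock: 23.95
tcp_pos: [0.6515, 0.0187, 0.0309]
orientation: [0.001, 0.113, 0.994, -0.0]
wrist_force: [-2.2, -0.4, 7.0]
finger_gap: 0.0312
grip_force: 41.1
```

Emit:
jog_arm --moves '[{"fingers": 0.3, "angular": [0, 0, 0], "slide": [0, 0, 0]}, {"fingers": 0.3, "angular": [0, 0, 0], "slide": [0, 0, 0]}, {"fingers": 0.3, "angular": [0, 0, 0], "slide": [0, 0, 0]}, {"fingers": 0.3, "angular": [0, 0, 0], "slide": [0, 0, 0]}, {"fingers": 0.3, "angular": [0, 0, 0], "slide": [0, 0, -30]}, {"fingers": 0.3, "angular": [0, 0, 0], "slide": [0, 0, -70]}, {"fingers": 0.3, "angular": [0, 0, 0], "slide": [0, 0, -110]}, {"fingers": 0.3, "angular": [0, 0, 0], "slide": [20, 0, -150]}, {"fingers": 0.3, "angular": [0, 0, 0], "slide": [40, 0, -170]}, {"fingers": 0.3, "angular": [0, 0, 0], "slide": [40, 0, -170]}]'

```text
clock: 24.78
tcp_pos: [0.6117, 0.0286, 0.2054]
orientation: [0.004, 0.113, 0.994, 0.0]
wrist_force: [1.4, 1.1, -0.3]
finger_gap: 0.0595
grip_force: 0.0
```

```bash
python3 - <<'E'
from h import *
p=cam("wrist"); go((.607,.266,.2))
for t,z in (("objective",.008),("cup",0)): print(t,[(np.round(d["point"]),round(d["p"],2),px2w(p,d["point"],z)[:2]) for d in tip_of(t,p)][:3])
c=p["color"]; cv2.imwrite("pics/w6.png",cv2.resize(c[180:400,150:470],(800,550))[:,:,::-1])
E
```

```text
slide [ 58.5 230.5   2.5]
tcp [0.6123 0.0283 0.2026] yaxis [0.224 0.975 0.001] clock 24.8333 gap 0.0598 F [0.6 0.1 0. ] 0.0
objective [(array([315., 252.]), 0.58, array([0.64756247, 0.01902363]))]
cup [(array([318., 254.]), 0.61, array([0.65322367, 0.02094069]))]
```

View pics/w6.png

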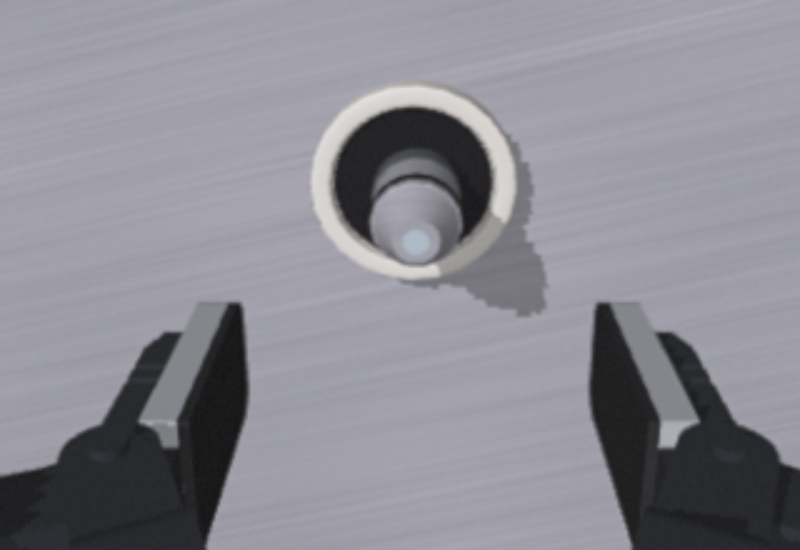

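```bash
python3 - <<'E'
from h import *
p=cam("wrist"); print(px2w(p,(316.4,276.4),.065),px2w(p,(315.6,252.5),.012)); go((.607,.266,.2))
E
```

```text
[0.6451638  0.02031251 0.065     ] [0.6435562  0.01984534 0.012     ]
slide [ 57.9 231.1  -2.5]
tcp [0.6115 0.0278 0.1975] yaxis [ 0.225  0.974 -0.   ] clock 24.9833 gap 0.0599 F [0.2 0.2 0.2] 0.0
```

The objective stands upright in the cup, centred within about 2 mm: lens axis (0.645,0.020) against rim centre (0.6435,0.020). Blue goes back first.

Emit:
jog_arm --moves '[{"fingers": 0.3, "angular": [0, 0, 0], "slide": [58, 229, -2]}, {"fingers": 0.3, "angular": [0, 0, 0], "slide": [58, 229, -2]}, {"fingers": 0.3, "angular": [0, 0, 0], "slide": [58, 229, -2]}, {"fingers": 0.3, "angular": [0, 0, 0], "slide": [58, 229, -2]}, {"fingers": 0.3, "angular": [0, 0, 0], "slide": [58, 229, -2]}, {"fingers": 0.3, "angular": [0, 0, 0], "slide": [58, 229, -2]}, {"fingers": 0.3, "angular": [0, 0, 0], "slide": [58, 229, -2]}, {"fingers": 0.3, "angular": [0, 0, 0], "slide": [58, 229, -2]}]'

```text
clock: 25.65
tcp_pos: [0.6059, 0.2656, 0.1978]
orientation: [-0.002, 0.112, 0.994, -0.001]
wrist_force: [-0.0, -0.3, 0.4]
finger_gap: 0.0598
grip_force: 0.0
```

```bash
python3 - <<'E'
from h import *
p=cam("wrist"); caps(p,.116); go((.607,.2645,.097))
E
```

```text
red [([238, 106, 53, 53, 2067], [264.0, 132.0], array([0.5239, 0.2535]))]
yel [([181, 0, 52, 20, 714], [209.0, 8.0], array([0.4574, 0.242 ]))]
blue [([296, 228, 44, 55, 1911], [317.0, 255.0], array([0.6034, 0.2669]))]
slide [ -1.1   0.7 101.2]
tcp [0.6061 0.2642 0.1982] yaxis [ 0.224  0.975 -0.002] clock 25.7 gap 0.0595 F [-0.1 -0.8 -0.1] 0.0
```

Emit:
jog_arm --moves '[{"fingers": 0.3, "angular": [0, 0, 0], "slide": [-1, 1, 40]}, {"fingers": 0.3, "angular": [0, 0, 0], "slide": [-1, 1, 75]}, {"fingers": 0.3, "angular": [0, 0, 0], "slide": [-1, 1, 101]}, {"fingers": 0.3, "angular": [0, 0, 0], "slide": [-1, 1, 101]}, {"fingers": 0.3, "angular": [0, 0, 0], "slide": [-1, 1, 101]}, {"fingers": 0.8, "angular": [0, 0, 0], "slide": [-1, 1, 101]}, {"fingers": 0.8, "angular": [0, 0, 0], "slide": [-1, 1, 101]}, {"fingers": 0.8, "angular": [0, 0, 0], "slide": [-1, 1, 101]}, {"fingers": 0.8, "angular": [0, 0, 0], "slide": [-1, 1, 101]}, {"fingers": 0.8, "angular": [0, 0, 0], "slide": [-1, 1, 101]}]'

```text
clock: 26.53
tcp_pos: [0.6097, 0.2651, 0.1026]
orientation: [0.003, 0.113, 0.994, 0.001]
wrist_force: [1.1, -1.1, 6.8]
finger_gap: 0.0285
grip_force: 40.1
```

```bash
python3 - <<'E'
from h import *
go((.576,-.2115,.21))
E
```

```text
slide [ -74.9 -471.7 -108. ]
tcp [0.6097 0.2651 0.1026] yaxis [0.225 0.974 0.002] clock 26.5333 gap 0.0285 F [ 1.1 -1.1  6.8] 40.09353697299957
```

Emit:
jog_arm --moves '[{"fingers": 0.8, "angular": [0, 0, 0], "slide": [0, 0, -30]}, {"fingers": 0.8, "angular": [0, 0, 0], "slide": [0, 0, -65]}, {"fingers": 0.8, "angular": [0, 0, 0], "slide": [0, 0, -95]}, {"fingers": 0.8, "angular": [0, 0, 0], "slide": [-3, -20, -113]}, {"fingers": 0.8, "angular": [0, 0, 0], "slide": [-9, -55, -113]}, {"fingers": 0.8, "angular": [0, 0, 0], "slide": [-16, -95, -113]}, {"fingers": 0.8, "angular": [0, 0, 0], "slide": [-22, -135, -113]}, {"fingers": 0.8, "angular": [0, 0, 0], "slide": [-29, -175, -113]}, {"fingers": 0.8, "angular": [0, 0, 0], "slide": [-35, -215, -113]}, {"fingers": 0.8, "angular": [0, 0, 0], "slide": [-42, -255, -113]}]'

```text
clock: 27.37
tcp_pos: [0.5909, 0.0054, 0.2134]
orientation: [0.0, 0.113, 0.994, 0.0]
wrist_force: [0.7, -0.0, -1.7]
finger_gap: 0.0283
grip_force: 40.0
```

Emit:
jog_arm --moves '[{"fingers": 0.8, "angular": [0, 0, 0], "slide": [-6, -40, 0]}, {"fingers": 0.8, "angular": [0, 0, 0], "slide": [-13, -80, 0]}, {"fingers": 0.8, "angular": [0, 0, 0], "slide": [-19, -120, 0]}, {"fingers": 0.8, "angular": [0, 0, 0], "slide": [-26, -160, 0]}, {"fingers": 0.8, "angular": [0, 0, 0], "slide": [-31, -190, 0]}, {"fingers": 0.8, "angular": [0, 0, 0], "slide": [-35, -210, 0]}, {"fingers": 0.8, "angular": [0, 0, 0], "slide": [-36, -217, 0]}, {"fingers": 0.8, "angular": [0, 0, 0], "slide": [-36, -217, 0]}, {"fingers": 0.8, "angular": [0, 0, 0], "slide": [-36, -217, 0]}]'

```text
clock: 28.12
tcp_pos: [0.5776, -0.2121, 0.2128]
orientation: [-0.0, 0.113, 0.994, 0.0]
wrist_force: [-0.2, -0.1, -1.4]
finger_gap: 0.0288
grip_force: 40.0
```

```bash
python3 - <<'E'
from h import *
go((.5775,-.212,.107))
E
```

```text
slide [1.000e-01 0.000e+00 1.058e+02]
tcp [ 0.5776 -0.2121  0.2128] yaxis [0.225 0.974 0.001] clock 28.1167 gap 0.0288 F [-0.2 -0.1 -1.4] 39.98190522193909
```

Emit:
jog_arm --moves '[{"fingers": 0.8, "angular": [0, 0, 0], "slide": [0, 0, 35]}, {"fingers": 0.8, "angular": [0, 0, 0], "slide": [0, 0, 70]}, {"fingers": 0.8, "angular": [0, 0, 0], "slide": [0, 0, 90]}, {"fingers": 0.8, "angular": [0, 0, 0], "slide": [0, 0, 98]}, {"fingers": 0.8, "angular": [0, 0, 0], "slide": [0, 0, 102]}, {"fingers": 0.8, "angular": [0, 0, 0], "slide": [0, 0, 105]}, {"fingers": 0.8, "angular": [0, 0, 0], "slide": [0, 0, 106]}, {"fingers": 0.8, "angular": [0, 0, 0], "slide": [0, 0, 106]}, {"fingers": 0.8, "angular": [0, 0, 0], "slide": [0, 0, 106]}]'

```text
clock: 28.87
tcp_pos: [0.5786, -0.2129, 0.1082]
orientation: [0.001, 0.113, 0.994, -0.0]
wrist_force: [0.8, 0.0, -1.4]
finger_gap: 0.0286
grip_force: 40.0
```

```bash
python3 - <<'E'
from h import *
go((.5775,-.212,.107))
E
```

```text
slide [1.3 0.6 1.2]
tcp [ 0.5786 -0.2129  0.1082] yaxis [ 0.225  0.974 -0.   ] clock 28.8667 gap 0.0286 F [ 0.8  0.  -1.4] 40.03636300563812
```

Emit:
jog_arm --moves '[{"fingers": 0.8, "angular": [0, 0, 0], "slide": [1, 0, 1]}, {"fingers": 0.8, "angular": [0, 0, 0], "slide": [1, 0, 2]}, {"fingers": 0.8, "angular": [0, 0, 0], "slide": [1, 0, 2.5]}, {"fingers": 0.8, "angular": [0, 0, 0], "slide": [1, 0, 2.5]}]'

```text
clock: 29.2
tcp_pos: [0.5783, -0.2131, 0.1075]
orientation: [0.003, 0.113, 0.994, -0.001]
wrist_force: [-2.7, 1.3, 10.1]
finger_gap: 0.0287
grip_force: 41.3
```

Emit:
jog_arm --moves '[{"fingers": 0.3, "angular": [0, 0, 0], "slide": [0, 0, 0]}, {"fingers": 0.3, "angular": [0, 0, 0], "slide": [0, 0, 0]}, {"fingers": 0.3, "angular": [0, 0, 0], "slide": [0, 0, 0]}, {"fingers": 0.3, "angular": [0, 0, 0], "slide": [0, 0, 0]}, {"fingers": 0.3, "angular": [0, 0, 0], "slide": [0, 0, -30]}, {"fingers": 0.3, "angular": [0, 0, 0], "slide": [0, 0, -70]}, {"fingers": 0.3, "angular": [0, 0, 0], "slide": [0, 0, -100]}, {"fingers": 0.3, "angular": [0, 0, 0], "slide": [0, 0, -100]}, {"fingers": 0.3, "angular": [0, 0, 0], "slide": [0, 0, -100]}]'

```text
clock: 29.95
tcp_pos: [0.5781, -0.2132, 0.2065]
orientation: [0.002, 0.113, 0.994, -0.001]
wrist_force: [0.7, 0.6, -0.8]
finger_gap: 0.0598
grip_force: 0.0
```

```bash
python3 - <<'E'
from h import *
p=cam("wrist"); caps(p,.121); go((.5235,.2525,.205))
for t,z in (("bottle_blue",.009),("pad_blue",.009)): print(t,[(np.round(d["point"]),round(d["p"],2),px2w(p,d["point"],z)[:2]) for d in tip_of(t,p)][:3])
cv2.imwrite("pics/w7.png",cv2.resize(p["color"][130:330,170:470],(800,533))[:,:,::-1])
E
```

```text
red [([217, 119, 71, 73, 3721], [252.0, 155.0], array([ 0.5076, -0.2355]))]
yel [([169, 184, 68, 67, 3509], [203.0, 217.0], array([ 0.5369, -0.276 ]))]
blue [([283, 177, 68, 51, 1272], [316.0, 195.0], array([ 0.5394, -0.2044])), ([295, 221, 45, 53, 1881], [317.0, 248.0], array([ 0.5724, -0.2114]))]
slide [156.7 441.1  -0.8]
tcp [ 0.577  -0.2126  0.2045] yaxis [ 0.225  0.974 -0.   ] clock 30.0 gap 0.06 F [ 0.  -0.5 -0.3] 0.0
bottle_blue [(array([316., 217.]), 0.63, array([ 0.57994597, -0.21445057])), (array([200., 217.]), 0.63, array([ 0.55542116, -0.32017555]))]
pad_blue []
```

View pics/w7.png

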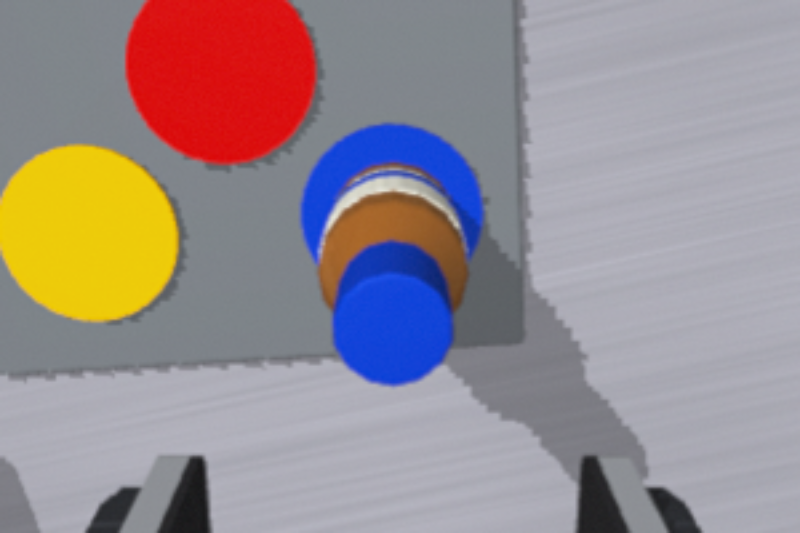

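Blue stands on its pad, laterally centred (pad centre column ≈392 in the crop, cap ≈393). I check the depth offset numerically.

```bash
cat >> h.py <<'E'
from scipy.optimize import least_squares
def rings(p,obs,r,z):  # obs: left,right,top pixel extremes of a horizontal circle
    a=np.linspace(0,6.28,300)
    def f(c):
        P=w2px(p,np.c_[c[0]+r*np.cos(a),c[1]+r*np.sin(a),0*a+z]); return [P[:,0].min()-obs[0],P[:,0].max()-obs[1],P[:,1].min()-obs[2] if len(obs)<4 else P[:,1].max()-obs[3]]
    return least_squares(f,px2w(p,(np.mean(obs[:2]),obs[2]+30),z)[:2],diff_step=1e-3).x
E
python3 - <<'E'
from h import *
p=cam("wrist")
print("pad",rings(p,(283,351,177),.032,.009)); print("cap",rings(p,(295,340,0,273.5),.015,.121), px2w(p,(317.4,253),.121)); go((.5235,.2525,.205))
E
```

```text
pad [ 0.57118304 -0.21017009]
cap [ 0.5709297  -0.20990046] [ 0.57195276 -0.21020112  0.121     ]
slide [155.4 440.8  -1.8]
tcp [ 0.5758 -0.2119  0.2023] yaxis [0.225 0.974 0.001] clock 30.15 gap 0.0599 F [-0.   0.1  0.2] 0.0
```

Blue is centred within 1 mm. Now red.

Emit:
jog_arm --moves '[{"fingers": 0.3, "angular": [0, 0, 0], "slide": [155, 440, -2]}, {"fingers": 0.3, "angular": [0, 0, 0], "slide": [155, 440, -2]}, {"fingers": 0.3, "angular": [0, 0, 0], "slide": [155, 440, -2]}, {"fingers": 0.3, "angular": [0, 0, 0], "slide": [155, 440, -2]}, {"fingers": 0.3, "angular": [0, 0, 0], "slide": [155, 440, -2]}, {"fingers": 0.3, "angular": [0, 0, 0], "slide": [155, 440, -2]}, {"fingers": 0.3, "angular": [0, 0, 0], "slide": [155, 440, -2]}, {"fingers": 0.3, "angular": [0, 0, 0], "slide": [155, 440, -2]}, {"fingers": 0.3, "angular": [0, 0, 0], "slide": [155, 440, -2]}, {"fingers": 0.3, "angular": [0, 0, 0], "slide": [155, 440, -2]}]'

```text
clock: 30.98
tcp_pos: [0.5288, 0.2034, 0.2045]
orientation: [-0.001, 0.113, 0.994, -0.0]
wrist_force: [1.8, 0.7, 0.6]
finger_gap: 0.0599
grip_force: 0.0
```

```bash
python3 - <<'E'
from h import *
go((.522,.2525,.2))
E
```

```text
slide [17.6 46.3  4.5]
tcp [0.5288 0.2034 0.2045] yaxis [ 0.225  0.974 -0.001] clock 30.9833 gap 0.0599 F [1.8 0.7 0.6] 0.0
```

Emit:
jog_arm --moves '[{"fingers": 0.3, "angular": [0, 0, 0], "slide": [18, 46, 4]}, {"fingers": 0.3, "angular": [0, 0, 0], "slide": [18, 46, 4]}, {"fingers": 0.3, "angular": [0, 0, 0], "slide": [18, 46, 4]}, {"fingers": 0.3, "angular": [0, 0, 0], "slide": [18, 46, 4]}, {"fingers": 0.3, "angular": [0, 0, 0], "slide": [18, 46, 4]}]'

```text
clock: 31.4
tcp_pos: [0.5229, 0.2493, 0.2013]
orientation: [-0.001, 0.114, 0.994, -0.001]
wrist_force: [-0.5, -0.4, 0.6]
finger_gap: 0.06
grip_force: 0.0
```

```bash
python3 - <<'E'
from h import *
p=cam("wrist"); caps(p,.116); go((.522,.2525,.097))
E
```

```text
red [([299, 224, 45, 54, 1771], [321.0, 251.0], array([0.5197, 0.2532]))]
yel [([240, 100, 55, 54, 2215], [267.0, 127.0], array([0.4389, 0.2395]))]
blue []
slide [  1.9   3.3 104.6]
tcp [0.5232 0.2489 0.2016] yaxis [ 0.227  0.974 -0.001] clock 31.45 gap 0.06 F [ 0.5 -0.  -0.3] 0.0
```

Emit:
jog_arm --moves '[{"fingers": 0.3, "angular": [0, 0, 0], "slide": [2, 3, 40]}, {"fingers": 0.3, "angular": [0, 0, 0], "slide": [2, 3, 75]}, {"fingers": 0.3, "angular": [0, 0, 0], "slide": [2, 3, 103]}, {"fingers": 0.3, "angular": [0, 0, 0], "slide": [2, 3, 103]}, {"fingers": 0.3, "angular": [0, 0, 0], "slide": [2, 3, 103]}, {"fingers": 0.8, "angular": [0, 0, 0], "slide": [2, 3, 103]}, {"fingers": 0.8, "angular": [0, 0, 0], "slide": [2, 3, 103]}, {"fingers": 0.8, "angular": [0, 0, 0], "slide": [2, 3, 103]}, {"fingers": 0.8, "angular": [0, 0, 0], "slide": [2, 3, 103]}, {"fingers": 0.8, "angular": [0, 0, 0], "slide": [2, 3, 103]}]'

```text
clock: 32.28
tcp_pos: [0.5235, 0.2539, 0.1016]
orientation: [0.002, 0.113, 0.994, 0.0]
wrist_force: [-0.4, -3.1, 6.6]
finger_gap: 0.0287
grip_force: 39.3
```

```bash
python3 - <<'E'
from h import *
go((.511,-.255,.21))
E
```

```text
slide [-102.9 -498.5 -108.6]
tcp [0.5235 0.2539 0.1016] yaxis [0.225 0.974 0.001] clock 32.2833 gap 0.0287 F [-0.4 -3.1  6.6] 39.26246523857117
```

Emit:
jog_arm --moves '[{"fingers": 0.8, "angular": [0, 0, 0], "slide": [0, 0, -30]}, {"fingers": 0.8, "angular": [0, 0, 0], "slide": [0, 0, -65]}, {"fingers": 0.8, "angular": [0, 0, 0], "slide": [0, 0, -95]}, {"fingers": 0.8, "angular": [0, 0, 0], "slide": [-4, -20, -113]}, {"fingers": 0.8, "angular": [0, 0, 0], "slide": [-11, -55, -113]}, {"fingers": 0.8, "angular": [0, 0, 0], "slide": [-19, -95, -113]}, {"fingers": 0.8, "angular": [0, 0, 0], "slide": [-27, -135, -113]}, {"fingers": 0.8, "angular": [0, 0, 0], "slide": [-36, -175, -113]}, {"fingers": 0.8, "angular": [0, 0, 0], "slide": [-44, -215, -113]}, {"fingers": 0.8, "angular": [0, 0, 0], "slide": [-52, -255, -113]}]'

```text
clock: 33.12
tcp_pos: [0.5149, -0.0079, 0.213]
orientation: [0.001, 0.113, 0.994, 0.0]
wrist_force: [1.2, -0.5, -1.8]
finger_gap: 0.0286
grip_force: 40.2
```

Emit:
jog_arm --moves '[{"fingers": 0.8, "angular": [0, 0, 0], "slide": [-8, -40, 0]}, {"fingers": 0.8, "angular": [0, 0, 0], "slide": [-16, -80, 0]}, {"fingers": 0.8, "angular": [0, 0, 0], "slide": [-24, -120, 0]}, {"fingers": 0.8, "angular": [0, 0, 0], "slide": [-32, -160, 0]}, {"fingers": 0.8, "angular": [0, 0, 0], "slide": [-40, -195, 0]}, {"fingers": 0.8, "angular": [0, 0, 0], "slide": [-45, -222, 0]}, {"fingers": 0.8, "angular": [0, 0, 0], "slide": [-49, -240, 0]}, {"fingers": 0.8, "angular": [0, 0, 0], "slide": [-49, -243, 0]}, {"fingers": 0.8, "angular": [0, 0, 0], "slide": [-49, -243, 0]}, {"fingers": 0.8, "angular": [0, 0, 0], "slide": [-49, -243, 0]}]'

```text
clock: 33.95
tcp_pos: [0.508, -0.2534, 0.2122]
orientation: [0.0, 0.113, 0.994, 0.0]
wrist_force: [0.3, 0.5, -1.4]
finger_gap: 0.0287
grip_force: 40.2
```

```bash
python3 - <<'E'
from h import *
go((.5105,-.2545,.107))
E
```

```text
slide [ -2.7  -0.6 105.2]
tcp [ 0.508  -0.2534  0.2122] yaxis [0.225 0.974 0.001] clock 33.95 gap 0.0287 F [ 0.3  0.5 -1.4] 40.22771894931793
```

Emit:
jog_arm --moves '[{"fingers": 0.8, "angular": [0, 0, 0], "slide": [-2, -1, 35]}, {"fingers": 0.8, "angular": [0, 0, 0], "slide": [-2, -1, 70]}, {"fingers": 0.8, "angular": [0, 0, 0], "slide": [-2, -1, 90]}, {"fingers": 0.8, "angular": [0, 0, 0], "slide": [-2, -1, 98]}, {"fingers": 0.8, "angular": [0, 0, 0], "slide": [-2, -1, 102]}, {"fingers": 0.8, "angular": [0, 0, 0], "slide": [-2, -1, 105]}, {"fingers": 0.8, "angular": [0, 0, 0], "slide": [-2, -1, 107]}, {"fingers": 0.8, "angular": [0, 0, 0], "slide": [-2, -1, 107.5]}, {"fingers": 0.8, "angular": [0, 0, 0], "slide": [-2, -1, 107.5]}, {"fingers": 0.8, "angular": [0, 0, 0], "slide": [-2, -1, 107.5]}]'

```text
clock: 34.78
tcp_pos: [0.5111, -0.2558, 0.1066]
orientation: [0.002, 0.113, 0.994, -0.0]
wrist_force: [-0.7, 2.2, 5.9]
finger_gap: 0.0288
grip_force: 40.8
```

```bash
python3 - <<'E'
from h import *
go((.5105,-.2545,.107))
E
```

```text
slide [ 0.9  1.1 -0.4]
tcp [ 0.5111 -0.2558  0.1066] yaxis [ 0.225  0.974 -0.   ] clock 34.7833 gap 0.0288 F [-0.7  2.2  5.9] 40.781537890434265
```

Contact. Release, rise, check.

Emit:
jog_arm --moves '[{"fingers": 0.3, "angular": [0, 0, 0], "slide": [0, 0, 0]}, {"fingers": 0.3, "angular": [0, 0, 0], "slide": [0, 0, 0]}, {"fingers": 0.3, "angular": [0, 0, 0], "slide": [0, 0, 0]}, {"fingers": 0.3, "angular": [0, 0, 0], "slide": [0, 0, 0]}, {"fingers": 0.3, "angular": [0, 0, 0], "slide": [0, 0, -30]}, {"fingers": 0.3, "angular": [0, 0, 0], "slide": [0, 0, -70]}, {"fingers": 0.3, "angular": [0, 0, 0], "slide": [0, 0, -100]}, {"fingers": 0.3, "angular": [0, 0, 0], "slide": [0, 0, -100]}, {"fingers": 0.3, "angular": [0, 0, 0], "slide": [0, 0, -100]}, {"fingers": 0.3, "angular": [0, 0, 0], "slide": [0, 0, -100]}]'

```text
clock: 35.62
tcp_pos: [0.5097, -0.2555, 0.2041]
orientation: [-0.0, 0.113, 0.994, 0.0]
wrist_force: [0.2, -0.2, -0.3]
finger_gap: 0.0596
grip_force: 0.0
```

```bash
python3 - <<'E'
from h import *
p=cam("wrist"); caps(p,.121); go((.5395,.2385,.2),(.4395,.2385,.2)); np.save("p8.npy",p,allow_pickle=True)
b=p["color"]; hsv=cv2.cvtColor(b,cv2.COLOR_RGB2HSV)
k,l,st,ce=cv2.connectedComponentsWithStats(cv2.inRange(hsv,*C["red"]))
I=sorted(range(1,k),key=lambda i:-st[i,4])[:2]; I.sort(key=lambda i:st[i,1]); a,c=st[I[0]],st[I[1]]
print("pad",rings(p,(a[0],a[0]+a[2],a[1]),.032,.009),"cap",rings(p,(c[0],c[0]+c[2],0,c[1]+c[3]),.015,.121))
E
```

```text
red [([282, 185, 68, 52, 1003], [316.0, 204.0], array([ 0.4754, -0.2477])), ([293, 227, 44, 54, 1793], [315.0, 254.0], array([ 0.5067, -0.2558]))]
yel [([233, 245, 64, 60, 3048], [264.0, 275.0], array([ 0.5133, -0.2906]))]
blue [([342, 238, 65, 56, 1201], [371.0, 257.0], array([ 0.5165, -0.2215])), ([373, 296, 30, 51, 573], [382.0, 317.0], array([ 0.5606, -0.2216]))]
slide [ 81.6 487.8   3.8]
slide [179.  465.3   3.9]
tcp [ 0.5093 -0.2552  0.2033] yaxis [0.225 0.974 0.001] clock 35.6667 gap 0.06 F [-0.3  0.2 -0.7] 0.0
pad [ 0.51237045 -0.25639914] cap [ 0.51029111 -0.25630326]
```

Red is centred within about 2 mm. Now yellow.

Emit:
jog_arm --moves '[{"fingers": 0.3, "angular": [0, 0, 0], "slide": [145, 378, 3]}, {"fingers": 0.3, "angular": [0, 0, 0], "slide": [145, 378, 3]}, {"fingers": 0.3, "angular": [0, 0, 0], "slide": [145, 378, 3]}, {"fingers": 0.3, "angular": [0, 0, 0], "slide": [145, 378, 3]}, {"fingers": 0.3, "angular": [0, 0, 0], "slide": [145, 378, 3]}, {"fingers": 0.3, "angular": [0, 0, 0], "slide": [145, 378, 3]}, {"fingers": 0.3, "angular": [0, 0, 0], "slide": [145, 378, 3]}, {"fingers": 0.3, "angular": [0, 0, 0], "slide": [145, 378, 3]}, {"fingers": 0.3, "angular": [0, 0, 0], "slide": [145, 378, 3]}, {"fingers": 0.3, "angular": [0, 0, 0], "slide": [145, 378, 3]}]'

```text
clock: 36.5
tcp_pos: [0.4514, 0.1481, 0.1999]
orientation: [-0.002, 0.112, 0.994, -0.0]
wrist_force: [0.6, 0.1, -0.1]
finger_gap: 0.0599
grip_force: 0.0
```

Emit:
jog_arm --moves '[{"fingers": 0.3, "angular": [0, 0, 0], "slide": [34, 87, 0]}, {"fingers": 0.3, "angular": [0, 0, 0], "slide": [34, 87, 0]}, {"fingers": 0.3, "angular": [0, 0, 0], "slide": [34, 87, 0]}, {"fingers": 0.3, "angular": [0, 0, 0], "slide": [34, 87, 0]}, {"fingers": 0.3, "angular": [0, 0, 0], "slide": [34, 87, 0]}, {"fingers": 0.3, "angular": [0, 0, 0], "slide": [34, 87, 0]}]'

```text
clock: 37.0
tcp_pos: [0.4396, 0.2368, 0.2005]
orientation: [-0.001, 0.113, 0.994, -0.001]
wrist_force: [0.8, -0.4, -1.2]
finger_gap: 0.0599
grip_force: 0.0
```

```bash
python3 - <<'E'
from h import *
p=cam("wrist"); caps(p,.116); go((.439,.238,.0965))
E
```

```text
red []
yel [([296, 222, 46, 55, 1993], [318.0, 249.0], array([0.4343, 0.2394]))]
blue []
slide [  1.1   1.3 104.3]
tcp [0.4399 0.2365 0.2008] yaxis [ 0.226  0.974 -0.001] clock 37.05 gap 0.0595 F [ 0.3 -0.7 -0.5] 0.0
```

Emit:
jog_arm --moves '[{"fingers": 0.3, "angular": [0, 0, 0], "slide": [1, 1, 40]}, {"fingers": 0.3, "angular": [0, 0, 0], "slide": [1, 1, 75]}, {"fingers": 0.3, "angular": [0, 0, 0], "slide": [1, 1, 103]}, {"fingers": 0.3, "angular": [0, 0, 0], "slide": [1, 1, 103]}, {"fingers": 0.3, "angular": [0, 0, 0], "slide": [1, 1, 103]}, {"fingers": 0.8, "angular": [0, 0, 0], "slide": [1, 1, 103]}, {"fingers": 0.8, "angular": [0, 0, 0], "slide": [1, 1, 103]}, {"fingers": 0.8, "angular": [0, 0, 0], "slide": [1, 1, 103]}, {"fingers": 0.8, "angular": [0, 0, 0], "slide": [1, 1, 103]}, {"fingers": 0.8, "angular": [0, 0, 0], "slide": [1, 1, 103]}]'

```text
clock: 37.88
tcp_pos: [0.441, 0.2392, 0.1008]
orientation: [0.002, 0.113, 0.994, 0.0]
wrist_force: [-0.4, -2.0, 6.6]
finger_gap: 0.0289
grip_force: 39.2
```

```bash
python3 - <<'E'
from h import *
go((.556,-.319,.21))
E
```

```text
slide [-238.1 -517.8 -108.9]
tcp [0.441  0.2392 0.1008] yaxis [0.225 0.974 0.001] clock 37.8833 gap 0.0289 F [-0.4 -2.   6.6] 39.22470152378082
```

The straight path would pass over the red bottle, so I lift higher (bottom at about 0.155 m) before travelling.

Emit:
jog_arm --moves '[{"fingers": 0.8, "angular": [0, 0, 0], "slide": [0, 0, -30]}, {"fingers": 0.8, "angular": [0, 0, 0], "slide": [0, 0, -65]}, {"fingers": 0.8, "angular": [0, 0, 0], "slide": [0, 0, -100]}, {"fingers": 0.8, "angular": [0, 0, 0], "slide": [-8, -18, -130]}, {"fingers": 0.8, "angular": [0, 0, 0], "slide": [-22, -48, -150]}, {"fingers": 0.8, "angular": [0, 0, 0], "slide": [-38, -83, -157]}, {"fingers": 0.8, "angular": [0, 0, 0], "slide": [-54, -118, -157]}, {"fingers": 0.8, "angular": [0, 0, 0], "slide": [-70, -153, -157]}, {"fingers": 0.8, "angular": [0, 0, 0], "slide": [-86, -188, -157]}, {"fingers": 0.8, "angular": [0, 0, 0], "slide": [-102, -223, -157]}]'

```text
clock: 38.72
tcp_pos: [0.4887, -0.0028, 0.2566]
orientation: [0.001, 0.113, 0.994, 0.0]
wrist_force: [1.3, 0.1, -1.4]
finger_gap: 0.0286
grip_force: 40.3
```

Emit:
jog_arm --moves '[{"fingers": 0.8, "angular": [0, 0, 0], "slide": [-16, -35, 0]}, {"fingers": 0.8, "angular": [0, 0, 0], "slide": [-32, -70, 0]}, {"fingers": 0.8, "angular": [0, 0, 0], "slide": [-48, -105, 0]}, {"fingers": 0.8, "angular": [0, 0, 0], "slide": [-64, -140, 0]}, {"fingers": 0.8, "angular": [0, 0, 0], "slide": [-80, -175, 0]}, {"fingers": 0.8, "angular": [0, 0, 0], "slide": [-96, -210, 0]}, {"fingers": 0.8, "angular": [0, 0, 0], "slide": [-112, -243, 0]}, {"fingers": 0.8, "angular": [0, 0, 0], "slide": [-125, -270, 0]}, {"fingers": 0.8, "angular": [0, 0, 0], "slide": [-135, -290, 0]}, {"fingers": 0.8, "angular": [0, 0, 0], "slide": [-137, -295, 0]}]'

```text
clock: 39.55
tcp_pos: [0.5561, -0.3234, 0.2551]
orientation: [0.0, 0.115, 0.993, -0.001]
wrist_force: [-0.3, 0.3, -1.6]
finger_gap: 0.0289
grip_force: 40.3
```

```bash
python3 - <<'E'
from h import *
go((.557,-.319,.11))
E
```

```text
slide [  0.3   4.6 145.1]
tcp [ 0.5561 -0.3234  0.2551] yaxis [ 0.228  0.974 -0.001] clock 39.55 gap 0.0289 F [-0.3  0.3 -1.6] 40.3070729970932
```

Emit:
jog_arm --moves '[{"fingers": 0.8, "angular": [0, 0, 0], "slide": [0, 3, 30]}, {"fingers": 0.8, "angular": [0, 0, 0], "slide": [0, 3, 65]}, {"fingers": 0.8, "angular": [0, 0, 0], "slide": [0, 3, 100]}, {"fingers": 0.8, "angular": [0, 0, 0], "slide": [0, 3, 120]}, {"fingers": 0.8, "angular": [0, 0, 0], "slide": [0, 3, 130]}, {"fingers": 0.8, "angular": [0, 0, 0], "slide": [0, 3, 130]}, {"fingers": 0.8, "angular": [0, 0, 0], "slide": [0, 3, 130]}, {"fingers": 0.8, "angular": [0, 0, 0], "slide": [0, 3, 130]}]'

```text
clock: 40.22
tcp_pos: [0.5576, -0.3171, 0.1279]
orientation: [0.002, 0.113, 0.994, -0.001]
wrist_force: [0.6, 0.5, -1.1]
finger_gap: 0.0289
grip_force: 40.4
```

```bash
python3 - <<'E'
from h import *
go((.557,-.319,.1058))
E
```

```text
slide [ 0.2 -2.  22.1]
tcp [ 0.5576 -0.3171  0.1279] yaxis [ 0.225  0.974 -0.001] clock 40.2167 gap 0.0289 F [ 0.6  0.5 -1.1] 40.41987419128418
```

Emit:
jog_arm --moves '[{"fingers": 0.8, "angular": [0, 0, 0], "slide": [0, -1.5, 10]}, {"fingers": 0.8, "angular": [0, 0, 0], "slide": [0, -1.5, 16]}, {"fingers": 0.8, "angular": [0, 0, 0], "slide": [0, -1.5, 20]}, {"fingers": 0.8, "angular": [0, 0, 0], "slide": [0, -1.5, 22]}, {"fingers": 0.8, "angular": [0, 0, 0], "slide": [0, -1.5, 22]}, {"fingers": 0.8, "angular": [0, 0, 0], "slide": [0, -1.5, 22]}]'

```text
clock: 40.72
tcp_pos: [0.5565, -0.3191, 0.1055]
orientation: [0.001, 0.113, 0.994, -0.001]
wrist_force: [-2.8, 0.7, 7.7]
finger_gap: 0.0287
grip_force: 41.1
```

```bash
python3 - <<'E'
from h import *
go((.557,-.319,.1058))
E
```

```text
slide [-0.5  0.3 -0.3]
tcp [ 0.5565 -0.3191  0.1055] yaxis [ 0.225  0.974 -0.002] clock 40.7167 gap 0.0287 F [-2.8  0.7  7.7] 41.14160656929016
```

In contact at the right height. Release, then rise and back off for an overall look.

Emit:
jog_arm --moves '[{"fingers": 0.3, "angular": [0, 0, 0], "slide": [0, 0, 0]}, {"fingers": 0.3, "angular": [0, 0, 0], "slide": [0, 0, 0]}, {"fingers": 0.3, "angular": [0, 0, 0], "slide": [0, 0, 0]}, {"fingers": 0.3, "angular": [0, 0, 0], "slide": [0, 0, 0]}, {"fingers": 0.3, "angular": [0, 0, 0], "slide": [0, 0, -30]}, {"fingers": 0.3, "angular": [0, 0, 0], "slide": [0, 0, -70]}, {"fingers": 0.3, "angular": [0, 0, 0], "slide": [0, 0, -110]}, {"fingers": 0.3, "angular": [0, 0, 0], "slide": [20, 20, -130]}, {"fingers": 0.3, "angular": [0, 0, 0], "slide": [50, 50, -140]}, {"fingers": 0.3, "angular": [0, 0, 0], "slide": [60, 60, -140]}]'

```text
clock: 41.55
tcp_pos: [0.5102, -0.2439, 0.2466]
orientation: [0.001, 0.113, 0.994, -0.0]
wrist_force: [-0.3, 0.5, -0.9]
finger_gap: 0.0598
grip_force: 0.0
```

Emit:
jog_arm --moves '[{"fingers": 0.3, "angular": [0, 0, 0], "slide": [0, 0, 0]}, {"fingers": 0.3, "angular": [0, 0, 0], "slide": [0, 0, 0]}, {"fingers": 0.3, "angular": [0, 0, 0], "slide": [0, 0, 0]}]'

```text
clock: 41.8
tcp_pos: [0.5114, -0.2464, 0.2432]
orientation: [0.0, 0.113, 0.994, -0.0]
wrist_force: [0.6, -0.2, 0.3]
finger_gap: 0.0598
grip_force: 0.0
```

```bash
python3 - <<'E'
from h import *
p=cam("wrist"); caps(p,.121); go((.5,.0,.2)); save(p,"w9.png")
hsv=cv2.cvtColor(p["color"],cv2.COLOR_RGB2HSV)
for n in C:
    k,l,st,ce=cv2.connectedComponentsWithStats(cv2.inRange(hsv,*C[n]))
    I=sorted(range(1,k),key=lambda i:-st[i,4])[:2]; I.sort(key=lambda i:st[i,1]); a,c=st[I[0]],st[I[1]]
    print(n,"pad",rings(p,(a[0],a[0]+a[2],a[1]),.032,.009),"cap",rings(p,(c[0],c[0]+c[2],0,c[1]+c[3]),.015,.121))
E
```

```text
red [([277, 180, 61, 50, 805], [309.0, 196.0], array([ 0.4786, -0.2443])), ([284, 214, 39, 46, 1302], [303.0, 237.0], array([ 0.5072, -0.2554]))]
yel [([232, 234, 59, 52, 945], [266.0, 252.0], array([ 0.5122, -0.285 ])), ([222, 278, 42, 46, 994], [246.0, 296.0], array([ 0.5437, -0.31  ]))]
blue [([332, 228, 58, 49, 970], [357.0, 244.0], array([ 0.5217, -0.2174])), ([356, 276, 38, 47, 1304], [373.0, 299.0], array([ 0.5683, -0.2139]))]
slide [ 66.7 237.8  42.9]
tcp [ 0.5114 -0.2467  0.2429] yaxis [0.225 0.974 0.   ] clock 41.85 gap 0.0595 F [0.5 0.5 0.3] 0.0
red pad [ 0.51312939 -0.25633619] cap [ 0.51026783 -0.25579784]
yel pad [ 0.55724607 -0.31830559] cap [ 0.55268836 -0.31513655]
blue pad [ 0.57509439 -0.21167596] cap [ 0.57517559 -0.2137109 ]
```

View pics/w9.png

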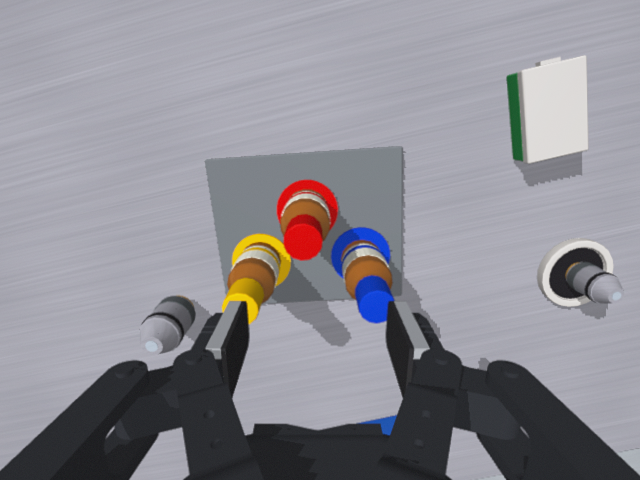

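All the bottles stand on their matching pads: red (303,235), yellow (245,290), blue (370,290). Red and blue measure within 3 mm. Yellow's cap is partly hidden by a finger, but its TCP matched its original grip to within 1 mm. The objective is in the cup and the slide box is untouched, so I hand in.

```bash
python3 -c "
from workcell import *
print(hand_in())"
```

```text
the job is handed in; nothing more can be done
None
```

I handed the job in at about 42 s: the small objective stands upright in the lens cup, all three bottles are back on their matching pads, and the slide box was left alone; red, blue and the objective measured within about 3 mm of centre, while yellow's cap was partly hidden, so its centring rests on arm position alone.

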